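# Clamp the capsule press plate evenly

## Task

Tighten the four screws of the capsule press by their orange levers (clockwise) so that the clear plate is clamped down flat. Go crosswise: in a first round give each screw about a quarter turn, one screw and then the one diagonally opposite before the other two, and in a second round, again crosswise, turn each until the plate is seated there and the screw is snug. Never let the plate go clearly crooked, do not over-tighten, and leave the jar, bottle and mortar alone.

Things in the scene. Friction and masses are not known exactly. Their poses are not given: they have to be found in the camera images.
- press: Capsule press fixed to the table: grey square base 200 x 200 x 14 mm with four aluminium guide rails (tops 40 mm above the table) round a clear square plate. Origin: centre of the underside, on the table; z up, x and y along its sides. Four screws with orange levers stand at (+-60, +-60) mm in this frame.
- plate: Loose clear glass press plate with a blue border, 160 x 160 x 8 mm, 0.5 kg, lying on four light spring studs between the rails. Origin: centre of its underside, 36.5 mm above the table at the start. It seats on four hard-rubber stop pads right under the screws, 6.7 to 12.2 mm lower; which depth is not known beforehand (it depends on the capsule tray fitted, the same for all four corners).
- turn1 (a joint): Turn of screw 1, rad: 0 to 0.2 at first, grows clockwise from above (tighter); at 0 the lever points along the press's +x. Sinks 4 mm per rad, stays put. Takes about 0.3 N m (7 N square on the lever 41 mm from the axis), little more while it pushes the plate down; once the plate is seated there, steadily more. Snug: 0.42 to 0.5 N m (10 to 13 N); over 0.55 is too tight. Tightening one eases the others.
- screw1: Screw 1 with its orange lever, at the far left (+x, +y) corner of the press (screw 3 is diagonally opposite). Origin: on its axis, underside of its steel flange (22 mm across), 45 mm above the table at turn 0. Lever: straight bar 10 mm wide, 16 tall (10 to 26 mm above the origin), reaching 54 mm out along x and 8 mm behind. Push its side, or grip it, from above.
- turn2 (a joint): Turn of screw 2, rad: 0 to 0.2 at first, grows clockwise from above (tighter); at 0 the lever points along the press's +x. Sinks 4 mm per rad, stays put. Takes about 0.3 N m (7 N square on the lever 41 mm from the axis), little more while it pushes the plate down; once the plate is seated there, steadily more. Snug: 0.42 to 0.5 N m (10 to 13 N); over 0.55 is too tight. Tightening one eases the others.
- screw2: Screw 2 with its orange lever, at the near left (-x, +y) corner of the press (screw 4 is diagonally opposite). Origin: on its axis, underside of its steel flange (22 mm across), 45 mm above the table at turn 0. Lever: straight bar 10 mm wide, 16 tall (10 to 26 mm above the origin), reaching 54 mm out along x and 8 mm behind. Push its side, or grip it, from above.
- turn3 (a joint): Turn of screw 3, rad: 0 to 0.2 at first, grows clockwise from above (tighter); at 0 the lever points along the press's +x. Sinks 4 mm per rad, stays put. Takes about 0.3 N m (7 N square on the lever 41 mm from the axis), little more while it pushes the plate down; once the plate is seated there, steadily more. Snug: 0.42 to 0.5 N m (10 to 13 N); over 0.55 is too tight. Tightening one eases the others.
- screw3: Screw 3 with its orange lever, at the near right (-x, -y) corner of the press (screw 1 is diagonally opposite). Origin: on its axis, underside of its steel flange (22 mm across), 45 mm above the table at turn 0. Lever: straight bar 10 mm wide, 16 tall (10 to 26 mm above the origin), reaching 54 mm out along x and 8 mm behind. Push its side, or grip it, from above.
- turn4 (a joint): Turn of screw 4, rad: 0 to 0.2 at first, grows clockwise from above (tighter); at 0 the lever points along the press's +x. Sinks 4 mm per rad, stays put. Takes about 0.3 N m (7 N square on the lever 41 mm from the axis), little more while it pushes the plate down; once the plate is seated there, steadily more. Snug: 0.42 to 0.5 N m (10 to 13 N); over 0.55 is too tight. Tightening one eases the others.
- screw4: Screw 4 with its orange lever, at the far right (+x, -y) corner of the press (screw 2 is diagonally opposite). Origin: on its axis, underside of its steel flange (22 mm across), 45 mm above the table at turn 0. Lever: straight bar 10 mm wide, 16 tall (10 to 26 mm above the origin), reaching 54 mm out along x and 8 mm behind. Push its side, or grip it, from above.
- amber_jar: Amber jar with a red cap, 64 mm across, 95 mm tall. Origin: centre of the underside. Bystander, standing beside the press.
- dropper: Black bottle with a white cap, 44 mm across, 100 mm tall. Origin: centre of the underside. Bystander, standing beside the press.
- mortar: White mortar bowl, 96 mm across, 55 mm tall. Origin: centre of the underside. Bystander, standing beside the press.
There are look-alikes about, which are no part of the job. What is meant by the plate is not brown, and is the smaller of those in its own colour.

How it is judged:
By the outcome, as a careful person would: the job done as asked, in the order asked, and still so for the second after the job is handed in, with the robot touching nothing.
It also fails if it takes over 72 s, if anything falls off the work surface, if the arm or the gripper's body presses on something with over 40 N, if the wrist force passes 120 N, or if a joint passes its speed limit or range.

## Robot

A 7-joint arm with a two-finger parallel gripper is mounted at the origin on the work surface. World frame = base frame: x ahead of the robot, y to its left, z up, the work surface at z = 0. Lengths are in m, angles in rad, forces in N, time in s.
With the tool pointing down it reaches from about 0.4 to 0.875 m from the base axis. Payload 19.3 kg.
Tool frame: the origin (TCP) lies where the fingers leave the gripper's body, on its centre line; the fingertips stand bot.tip_reach ahead of it and the grasp point (between the pads) lies 54 mm ahead of it (bot.tip_reach is the distance from the TCP to the fingertips, in m); z points along the fingers, y is the line along which they close (so a half turn about z gives the same grasp; the last joint's range is limited). The gripper opens to 85 mm and grips with 20 to 120 N. Pads are 22 mm wide; open, the fingers measure 114 mm over their backs; the gripper's body (76 mm by 85 mm) begins 54 mm behind the grasp point. The pads swing forward as they close: fully open they stand 13 mm farther back than shut.
Start: joints at [1.115, 0.521, -0.036, 1.599, 0.021, 1.021, -0.113], TCP at [0.235, -0.579, 0.304] pointing down, gripper open.
Joint ranges: [-2.91, 2.91], [-0.3, 2.13], [-1.5, 1.42], [0.17, 2.43], [-1.26, 4.41], [0.16, 1.93], [-2.52, 2.52]. Speed limits (rad/s): [1.89, 1.89, 2.39, 2.39, 3.01, 3.01, 3.01].

## Interface

Orientations are given as [roll, pitch, yaw] about the fixed x, y, z axes, in that order (R = Rz(yaw) Ry(pitch) Rx(roll)).
In Python, from workcell import bot gives the robot as it stands. The module is installed in compiled form; this text tells all that it offers.
- The arm moves only by the shell command python3 -m jog 'ROWS' [FORCE]. ROWS is JSON, a list that holds one entry, the list of rows, each a list of 7 numbers: the shift along the tool's x, y, z in mm, then the turn, a rotation vector about the tool's x, y, z in rad, then the opening, from 0 (shut) to 1 (fully open). In form: [[[tx, ty, tz, wx, wy, wz, fingers], ...]]. A call has 1 to 5 rows; each row shifts and turns the commanded pose from where the row before left it, along the tool's axes as they then stand; what a row does not reach is not made up. A row lasts 1/10 s, in which the tool goes at most 50 mm and 8.59 degrees, less where a joint would pass 70% of its speed; a pose out of reach is approached as far as the arm can. A call is refused whole if a number of a shift passes 50 or a number of a turn 0.15, either way. A call with a gripper value outside its range is refused whole. The fingers move at their own pace and stop on an object; FORCE is the grip in N (left out, the last holds). Time passes only in rows, so rows that do not move let the fingers close. It gives the time, the measured TCP pose, the force, the opening and the grip force at its end, in the units of the state.
- bot.observe(): the state, without advancing time (a new reading comes with each control period).
- bot.grab_frame(name): name is "side" or "top" or "wrist"; returns a dict with "img" (420x560x3 uint8, red, green, blue), "intrinsics" (3x3 intrinsics, pixels), "R" (3x3) and "t" (3): a world point X has camera coordinates R X + t; the wrist camera has in their place "tool_from_camera" (4x4, takes a point from camera to tool coordinates, whose origin is the TCP and whose axes are the flange's). Camera axes: x right, y down, z forward; pixel columns grow to the right and rows downward; lengths in m; the calibration is good to about 2 mm. A picture is of the moment at which its call begins: read the wrist's pose just before it. There is no depth.
- bot.job_done(): hands the job in; it is judged then, once.
Trained networks look in a picture, given as the dict that the camera call returned (one of the last four; its "shot" number tells which), for a name from the list of things; names that differ only in an ending like _2 or _b are one class to them, and where a whole thing is asked for, a point or a joint stands for the part that bears it (a point fixed in the world has none). Each returns a list of dicts, best first, with "conf" (0 to 1); they miss things now and then, are a little off and sometimes report something else, mostly with a low value. They report only what shows in the picture. A call takes as long as a camera call. They do not tell look-alikes from the thing itself.
- bot.trace(query, picture): "region" (420x560 bool, what is visible of it).
- bot.spot_point(query, picture): "xyz" ([x, y, z] in m, in world coordinates, good to about 4 mm: a listed point, or the origin of a listed thing).
The state is a dict: "clock": time; "qpos": joint angles; "qd": joint speeds; "joint_efforts": joint torques, N m; "position": TCP position; "tool_rot": TCP orientation; "force": force on the tool from outside, world axes, zero at the start; "moment": the same for the moment, N m; "grip_width": finger opening in m; "finger_force": force on a finger pad.
Only numpy, scipy, OpenCV 4.12 (cv2) and the standard library are available. Lean on these libraries where they do the work, as an engineer would, in place of code of your own. Each camera call takes 0.05 s, during which the arm holds its last target. There are 200 camera calls.

## Working session

There is one attempt and no reset: what is moved stays moved. The work goes in short steps, Python scripts to look and compute and a shell command to move; the robot and the scene stay as the last step left them, time stands still between calls to the robot, and variables do not carry over. Pictures are saved under pics/ and viewed, at most 10 in all, crops included, and the job is handed in when it is done.

```bash
mkdir -p pics; cat > h.py <<'E'
from workcell import bot
import numpy as np, cv2, json
def save(n,img): cv2.imwrite('pics/'+n+'.png',cv2.cvtColor(img,cv2.COLOR_RGB2BGR))
def proj(f,X):
    c=np.asarray(f['R'])@np.asarray(X)+np.asarray(f['t']); p=np.asarray(f['intrinsics'])@c; return p[:2]/p[2]
E
python3 - <<'E'
from h import *
o=bot.observe(); print(o, bot.tip_reach)
fs={n:bot.grab_frame(n) for n in('top','side')}
save('a',np.hstack([cv2.resize(fs['top']['img'],(560,420)),])); save('b',fs['side']['img'])
for n,f in fs.items():
    for q in('press','plate','screw1','amber_jar','dropper','mortar'):
        for d in bot.spot_point(q,f)[:6]: print(n,q,round(d['conf'],2),np.round(d['xyz'],4),np.round(proj(f,d['xyz'])))
E
```

```text
{'clock': 0.0, 'qpos': array([ 1.11480103,  0.52203982, -0.0363257 ,  1.59999587,  0.02121478,
        1.0210777 , -0.11281091]), 'qd': array([ 1.42297250e-03,  3.38640554e-04, -9.78693078e-04,  2.61778509e-05,
        1.42387010e-04,  9.24453039e-04,  6.85320757e-06]), 'joint_efforts': array([-5.34341143e-04, -9.27112627e+01,  1.97994724e+00, -3.69930375e+01,
        1.78729172e-02,  8.08136043e-03,  1.48633677e-05]), 'position': array([ 0.23506039, -0.57884669,  0.30331397]), 'tool_rot': array([-3.14046119e+00,  9.34535200e-05,  3.85780509e-01]), 'force': array([ 1.03523073, -0.13783995,  0.40009274]), 'moment': array([ 0.03045072,  0.043384  , -0.0194272 ]), 'finger_force': 0.0, 'grip_width': 0.0854700311937368} 0.0726
top plate 0.92 [ 0.757  -0.3292 -0.0033] [410. 125.]
top plate 0.79 [ 0.5963 -0.0573  0.0366] [307. 186.]
top plate 0.64 [ 0.2826 -0.2054  0.0036] [369. 312.]
top plate 0.43 [0.5627 0.0197 0.0446] [277. 200.]
top screw1 0.62 [ 0.6776 -0.0279  0.0467] [295. 153.]
top screw1 0.54 [0.562  0.0161 0.0472] [278. 200.]
top screw1 0.54 [ 0.6294 -0.1378  0.0426] [340. 172.]

[... 226 characters left out ...]
r 0.64 [0.5097 0.3555 0.0049] [145. 225.]
side press 0.74 [ 0.5945 -0.0563 -0.0021] [264. 204.]
side plate 0.98 [ 0.597  -0.0612  0.0354] [263. 191.]
side plate 0.71 [ 0.2882 -0.2041  0.0049] [371. 186.]
side plate 0.63 [ 0.7556 -0.3305  0.0014] [229. 157.]
side plate 0.18 [0.5076 0.3587 0.0014] [273. 302.]
side screw1 0.67 [ 0.6281 -0.14    0.0415] [257. 176.]
side screw1 0.65 [0.5694 0.0194 0.0461] [269. 203.]
side screw1 0.59 [ 0.6761 -0.0269  0.0388] [234. 194.]
side screw1 0.43 [ 0.5158 -0.0934  0.0433] [293. 186.]
side amber_jar 0.56 [ 0.4925 -0.3428 -0.0005] [308. 163.]
side dropper 0.86 [ 6.609e-01  3.643e-01 -4.000e-04] [204. 296.]
side mortar 0.88 [0.5066 0.3605 0.0021] [273. 302.]
```

View pics/a.png

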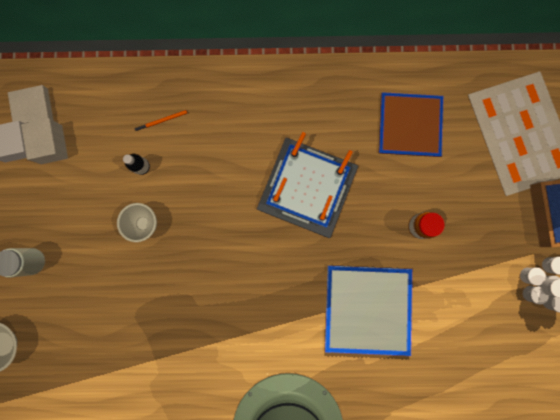

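View pics/b.png

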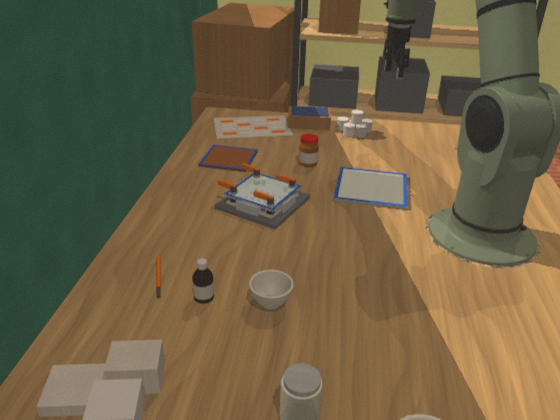

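The top view shows the press at about (307,186), with its four orange levers at (298,145), (345,162), (280,190) and (327,208). The jar is at (430,225), the bottle at (135,162) and the mortar at (137,222). Three things could be taken for the plate:
- the light blue-bordered sheet in the press at (307,186)
- a larger light sheet at (369,311)
- a brown sheet at (411,125)

I choose the one in the press: it isn't brown, and it's the smaller light one. Orange decoys are the pencil at (162,120) and the blister card at (520,130). I'll confirm from close with the wrist camera.

```bash
python3 -m jog '[[[38,-24.6,0,0,0,0,1],[38,-24.6,0,0,0,0,1],[38,-24.6,0,0,0,0,1],[38,-24.6,0,0,0,0,1],[38,-24.6,0,0,0,0,1]]]'
python3 -m jog '[[[38,-24.6,0,0,0,0,1],[38,-24.6,0,0,0,0,1],[38,-24.6,0,0,0,0,1],[38,-24.6,0,0,0,0,1],[38,-24.6,0,0,0,0,1]]]'
python3 -m jog '[[[38,-24.6,0,0,0,0,1],[38,-24.6,0,0,0,0,1],[38,-24.6,0,0,0,0,1],[38,-24.6,0,0,0,0,1],[0,0,0,0,0,-0.14,0.5]]]'
python3 -m jog '[[[0,0,0,0,0,-0.14,0.5],[0,0,0,0,0,-0.14,0.5],[0,0,0,0,0,-0.14,0.5],[0,0,0,0,0,-0.14,0.5],[0,0,0,0,0,-0.14,0.5]]]'
python3 -m jog '[[[0,0,0,0,0,-0.14,0.5],[0,0,0,0,0,-0.14,0.5],[0,0,0,0,0,-0.14,0.5],[0,0,0,0,0,-0.14,0.5],[0,0,0,0,0,-0.14,0.5]]]'
cat >> h.py <<'E'
def wrist():
    o=bot.observe(); f=bot.grab_frame('wrist')
    from scipy.spatial.transform import Rotation as Rr
    T=np.eye(4); T[:3,:3]=Rr.from_euler('xyz',o['tool_rot']).as_matrix(); T[:3,3]=o['position']
    C=T@np.asarray(f['tool_from_camera']); Wi=np.linalg.inv(C)
    f=dict(f); g={'R':Wi[:3,:3],'t':Wi[:3,3],'intrinsics':f['intrinsics'],'C':C}
    return o,f,g
def ray(g,uv,z):
    d=np.linalg.inv(np.asarray(g['intrinsics']))@np.array([uv[0],uv[1],1.]); d=g['C'][:3,:3]@d; c=g['C'][:3,3]
    return c+d*(z-c[2])/d[2]
E
python3 - <<'E'
from h import *
o,f,g=wrist(); print(o['clock'],o['position'],o['tool_rot'],o['qpos'],o['force'],o['moment'])
save('c',f['img'])
for q in('press','plate','screw1'):
    for d in bot.spot_point(q,f)[:6]: print(q,round(d['conf'],2),np.round(d['xyz'],4),np.round(proj(g,d['xyz'])))
E
```

```text
clock: 1.2
position: [0.3657, -0.3921, 0.3041]
tool_rot: [3.141, -0.0, 0.386]
force: [0.7, 0.5, -1.1]
grip_width: 0.0853
finger_force: 0.0
clock: 1.7
position: [0.4955, -0.2065, 0.3041]
tool_rot: [3.141, -0.0, 0.386]
force: [0.5, -0.8, -0.2]
grip_width: 0.0852
finger_force: 0.0
clock: 2.2
position: [0.6008, -0.0531, 0.3037]
tool_rot: [-3.14, -0.002, 0.532]
force: [-0.7, -0.9, -0.4]
grip_width: 0.0731
finger_force: 0.0
clock: 2.7
position: [0.5985, -0.0598, 0.3039]
tool_rot: [3.141, -0.0, 1.231]
force: [-0.1, -1.1, -0.4]
grip_width: 0.0427
finger_force: 0.0
clock: 3.2
position: [0.5985, -0.0599, 0.3039]
tool_rot: [3.142, 0.0, 1.931]
force: [0.5, 0.5, 0.5]
grip_width: 0.0426
finger_force: 0.0
3.2 [ 0.59849239 -0.05992623  0.30394969] [3.14152763e+00 1.04220858e-04 1.93130999e+00] [ 0.38274445  0.53225465 -0.55578622  1.64426522  0.31297687  1.05497971
  0.09360686] [0.49120865 0.50771803 0.47499327] [0.02221898 0.00261923 0.03735669]
plate 0.68 [ 0.5987 -0.0572  0.0369] [282. 188.]
plate 0.63 [ 0.2868 -0.2023 -0.0032] [ 12. 201.]
screw1 0.92 [0.5631 0.0209 0.0431] [277. 106.]
screw1 0.8 [ 0.6279 -0.1384  0.0466] [281. 262.]
screw1 0.76 [ 0.6733 -0.0257  0.0488] [357. 187.]
```

View pics/c.png

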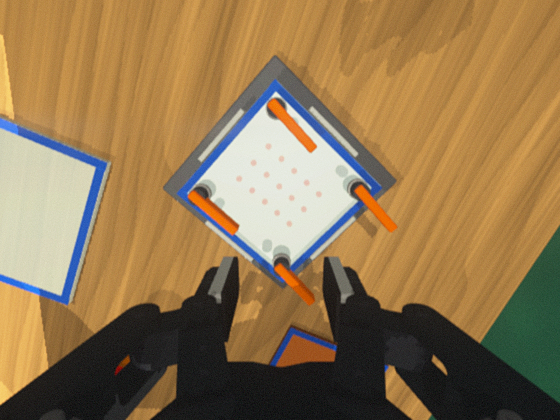

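The wrist view confirms the choice: the clear plate with its blue border sits in the press at (282,188), and the screw heads are at (277,106), (205,190), (357,187) and (281,262). The larger light sheet at the left and the brown one at the bottom lie outside the press.

```bash
cat >> h.py <<'E'
def levers(f,g,zs):
    """orange bars -> list of (centre, angle candidates) projected to height zs (lever top)"""
    hsv=cv2.cvtColor(f['img'],cv2.COLOR_RGB2HSV)
    m=cv2.inRange(hsv,(5,190,120),(16,255,255)); n,l,s,_=cv2.connectedComponentsWithStats(m)
    out=[]
    for i in range(1,n):
        if s[i,4]<250: continue
        v,u=np.nonzero(l==i); P=np.array([ray(g,(a,b),zs)[:2] for a,b in zip(u,v)])*1000
        (c,wh,_)=cv2.minAreaRect(P.astype(np.float32)); 
        mu=P.mean(0); d=np.linalg.svd(P-mu,full_matrices=False)[2][0]
        out.append((np.array(c),sorted(wh),np.arctan2(d[1],d[0]),s[i,4],(u.mean(),v.mean())))
    return out
E
python3 - <<'E'
from h import *
o,f,g=wrist()
C=[]
for c,wh,a,n,uv in levers(f,g,0.069):
    if a>0.8 : a-=np.pi
    if a<-2.3: a+=np.pi
    u=np.array([np.cos(a),np.sin(a)]); ax=c-23*u
    print(np.round(c,1),np.round(wh,1),round(a,3),n,np.round(uv),'axis',np.round(ax,1))
E
```

```text
[583.6   9.2] [ 9.7 60.6] -0.45 588 [290. 124.] axis [562.9  19.2]
[694.7 -37.7] [10.3 62.6] -0.469 564 [376. 208.] axis [674.2 -27.3]
[538.9 -99.6] [12.8 60.5] -0.374 628 [214. 212.] axis [517.4 -91.2]
[ 649.2 -147.7] [13.4 62.8] -0.486 561 [297. 284.] axis [ 628.9 -136.9]
[ 698.5 -238.1] [47.5 57.8] 0.4 957 [306. 352.] axis [ 677.3 -247.1]
```

```bash
cat >> h.py <<'E'
import sys
AX={1:(674.3,-26.6),2:(563.4,19.3),3:(517.5,-91.6),4:(628.4,-137.5)}   # screw axes, mm
def tq(i,n=6):
    """torque about axis i (clockwise +), lever angle by tool yaw"""
    o=bot.observe(); r=o['position'][:2]-np.array(AX[i])/1000; F=o['force']; a=o['tool_rot'][2]
    print('t%.2f pos'%o['clock'],np.round(o['position']*1000,1),'yaw %.3f F'%a,np.round(F,1),'Mz %.3f tau %.3f r %.1f w %.1f ff %.0f'%(o['moment'][2],o['moment'][2]+r[0]*F[1]-r[1]*F[0],1000*np.hypot(*r),o['grip_width']*1000,o['finger_force']),'q7 %.2f'%o['qpos'][6])
def plan(i,lev,z,n,r=40.):
    """rows to stand over lever i pointing at lev, tool yaw=lev+pi (about), in n rows"""
    o=bot.observe(); p=o['position']*1000; y0=o['tool_rot'][2]; y1=lev+np.pi
    y0+=2*np.pi*round((y1-y0)/2/np.pi)
    t=np.array([AX[i][0]+r*np.cos(lev),AX[i][1]+r*np.sin(lev),z]); d=(t-p)/n
    for k in range(n):
        y=y0+(y1-y0)*k/n
        print('[%.1f,%.1f,%.1f,0,0,%.3f]'%(np.cos(y)*d[0]+np.sin(y)*d[1],np.sin(y)*d[0]-np.cos(y)*d[1],-d[2],-(y1-y0)/n),end=',')
    print()
E
python3 -c "from h import *; plan(1,-0.469,200,8)"
```

```text
[-3.0,13.7,13.0,0,0,-0.094],[-4.3,13.4,13.0,0,0,-0.094],[-5.5,12.9,13.0,0,0,-0.094],[-6.7,12.4,13.0,0,0,-0.094],[-7.8,11.7,13.0,0,0,-0.094],[-8.9,10.9,13.0,0,0,-0.094],[-9.9,10.0,13.0,0,0,-0.094],[-10.8,9.0,13.0,0,0,-0.094],
```

```bash
python3 -m jog '[[[-3,13.7,13,0,0,-0.094,0.5],[-4.3,13.4,13,0,0,-0.094,0.5],[-5.5,12.9,13,0,0,-0.094,0.5],[-6.7,12.4,13,0,0,-0.094,0.5],[-7.8,11.7,13,0,0,-0.094,0.5]]]' >/dev/null
python3 -m jog '[[[-8.9,10.9,13,0,0,-0.094,0.5],[-9.9,10,13,0,0,-0.094,0.5],[-10.8,9,13,0,0,-0.094,0.5],[0,0,0,0,0,0,0.5]]]' >/dev/null
python3 - <<'E'
from h import *
tq(1); plan(1,-0.469,124,3)
o,f,g=wrist(); save('d',f['img'])
for c,wh,a,n,uv in levers(f,g,0.069): print(np.round(c,1),np.round(wh,1),round(a,3),n,np.round(uv))
E
```

```text
t4.35 pos [710.1 -43.6 197.6] yaw 2.678 F [-1.4 -0.  -1.4] Mz -0.051 tau -0.075 r 39.7 w 42.5 ff 0 q7 0.71
[-0.1,-0.3,24.5,0,0,0.002],[-0.1,-0.3,24.5,0,0,0.002],[-0.1,-0.3,24.5,0,0,0.002],
[ 548.7 -102.6] [17.3 43.9] -0.376 2397 [66. 40.]
[596.8   2.7] [ 9.2 35. ] -0.445 1094 [265.  33.]
[694.9 -37.3] [ 9.8 61.8] -0.464 1299 [279. 209.]
[ 650.1 -146.6] [17.2 62.3] -0.471 1918 [106. 223.]
[ 701.1 -256.4] [ 53.  121.6] -1.266 6215 [ 41. 337.]
```

View pics/d.png

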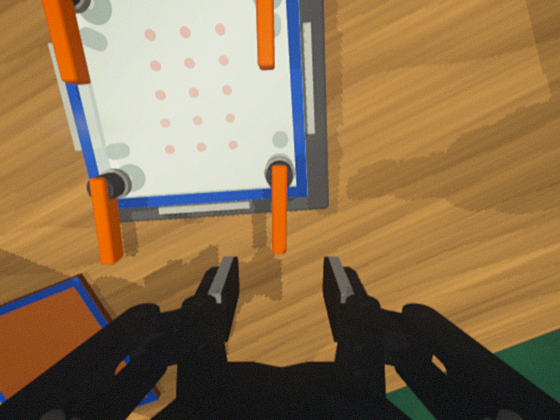

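Lever 1 at (279,209) runs straight between the open fingers, and both views give the same position. I'll go down, grip it and read the torque before turning.

```bash
python3 -m jog '[[[-0.1,-0.3,24.5,0,0,0,0.5],[-0.1,-0.3,24.5,0,0,0,0.5],[-0.1,-0.3,24.5,0,0,0,0.5],[0,0,0,0,0,0,0.5]]]' 40 >/dev/null
python3 -c "from h import *; tq(1)"
python3 -m jog '[[[0,0,0,0,0,0,0],[0,0,0,0,0,0,0],[0,0,0,0,0,0,0]]]' 40 >/dev/null
python3 -c "from h import *; tq(1)"
python3 -m jog '[[[0,0,0,0,0,0,0],[0.2,-2.8,0.3,0,0,0.07,0],[0.2,-2.8,0.3,0,0,0.07,0]]]' 40 >/dev/null
python3 -c "from h import *; tq(1)"
```

```text
t4.80 pos [708.1 -45.4 124.2] yaw 2.675 F [0.3 0.3 0.4] Mz 0.015 tau 0.032 r 38.7 w 42.6 ff 0 q7 0.67
t5.10 pos [710.4 -45.1 128.2] yaw 2.677 F [0.3 0.3 4.9] Mz -0.007 tau 0.008 r 40.6 w 8.7 ff 44 q7 0.67
t5.40 pos [707.6 -49.8 127.5] yaw 2.535 F [ 0.9 -0.8  8.8] Mz 0.293 tau 0.288 r 40.6 w 8.4 ff 44 q7 0.55
```

```bash
python3 -m jog '[[[0.4,-5.6,0.2,0,0,0.14,0],[0.4,-5.6,0.2,0,0,0.14,0],[0.4,-5.6,0.2,0,0,0.14,0],[0.4,-5.6,0.2,0,0,0.14,0]]]' 40 >/dev/null
python3 -c "from h import *; tq(1)"
python3 -m jog '[[[0.4,-5.6,0.2,0,0,0.14,0],[0.4,-5.6,0.2,0,0,0.14,0],[0.4,-5.6,0.2,0,0,0.14,0]]]' 40 >/dev/null
python3 -c "from h import *; tq(1)"
python3 -m jog '[[[0.4,-5.6,0.2,0,0,0.14,0],[0.4,-5.6,0.2,0,0,0.14,0],[0.4,-5.6,0.2,0,0,0.14,0],[0,0,0,0,0,0,0]]]' 40 >/dev/null
python3 -c "from h import *; tq(1)"
```

```text
t5.80 pos [690.2 -63.9 126. ] yaw 1.972 F [ 4.3  2.4 -4.4] Mz 0.192 tau 0.389 r 40.5 w 8.8 ff 42 q7 0.07
t6.10 pos [673.6 -66.9 124.8] yaw 1.552 F [  7.8   3.2 -14. ] Mz -0.018 tau 0.293 r 40.3 w 8.6 ff 41 q7 -0.29
t6.50 pos [657.  -62.6 123.6] yaw 1.133 F [ 10.2   2.8 -21.9] Mz -0.402 tau -0.086 r 39.9 w 9.0 ff 40 q7 -0.64
```

```bash
python3 -m jog '[[[0,0,0,0,0,0,0.5],[0,0,0,0,0,0,0.5],[0,0,-15,0,0,0,0.5],[0,0,-30,0,0,0,0.5],[0,0,0,0,0,0,0.5]]]' 40 >/dev/null
python3 -c "from h import *; tq(1); plan(3,-0.392,160,12)"
```

```text
t7.00 pos [658.5 -63.5 173.7] yaw 1.137 F [1.  0.  0.5] Mz -0.022 tau 0.014 r 40.1 w 43.0 ff 0 q7 -0.62
[-6.9,-6.4,1.1,0,0,-0.134],[-6.0,-7.2,1.1,0,0,-0.134],[-5.0,-8.0,1.1,0,0,-0.134],[-3.9,-8.6,1.1,0,0,-0.134],[-2.7,-9.0,1.1,0,0,-0.134],[-1.5,-9.3,1.1,0,0,-0.134],[-0.2,-9.4,1.1,0,0,-0.134],[1.1,-9.3,1.1,0,0,-0.134],[2.3,-9.1,1.1,0,0,-0.134],[3.5,-8.7,1.1,0,0,-0.134],[4.6,-8.2,1.1,0,0,-0.134],[5.7,-7.5,1.1,0,0,-0.134],
```

```bash
python3 -m jog '[[[-6.9,-6.4,0,0,0,-0.134,0.5],[-6,-7.2,0,0,0,-0.134,0.5],[-5,-8,0,0,0,-0.134,0.5],[-3.9,-8.6,0,0,0,-0.134,0.5],[-2.7,-9,0,0,0,-0.134,0.5]]]' 40 >/dev/null
python3 -m jog '[[[-1.5,-9.3,0,0,0,-0.134,0.5],[-0.2,-9.4,0,0,0,-0.134,0.5],[1.1,-9.3,0,0,0,-0.134,0.5],[2.3,-9.1,0,0,0,-0.134,0.5],[3.5,-8.7,0,0,0,-0.134,0.5]]]' 40 >/dev/null
python3 -m jog '[[[4.6,-8.2,0,0,0,-0.134,0.5],[5.7,-7.5,0,0,0,-0.134,0.5],[0,0,0,0,0,0,0.5],[0,0,0,0,0,0,0.5]]]' 40 >/dev/null
python3 - <<'E'
from h import *
tq(3); plan(3,-0.392,125,3)
o,f,g=wrist()
for c,wh,a,n,uv in levers(f,g,0.069): print(np.round(c,1),np.round(wh,1),round(a,3),n,np.round(uv))
save('e',f['img'])
E
```

```text
t8.40 pos [ 553.  -106.8  169.4] yaw 2.741 F [ 0.8 -0.4 -0. ] Mz -0.017 tau -0.020 r 38.6 w 42.8 ff 0 q7 0.75
[-0.5,0.2,14.8,0,0,-0.003],[-0.5,0.2,14.8,0,0,-0.003],[-0.5,0.2,14.8,0,0,-0.003],
[582.4   6.2] [17.8 61.8] -0.494 2634 [479. 222.]
[ 538.5 -100.8] [ 9.7 61.4] -0.399 1568 [280. 220.]
[ 626.3 -137.2] [10.2 14. ] -0.544 256 [282. 358.]
```

```bash
python3 -m jog '[[[-0.5,0.2,15,0,0,0,0.5],[-0.5,0.2,15,0,0,0,0.5],[-0.5,0.2,14.5,0,0,0,0.5],[0,0,0,0,0,0,0],[0,0,0,0,0,0,0]]]' 40 >/dev/null
python3 -m jog '[[[0,0,0,0,0,0,0],[0,0,0,0,0,0,0],[0.2,-2.8,0.3,0,0,0.07,0],[0.2,-2.8,0.3,0,0,0.07,0]]]' 40 >/dev/null
python3 -c "from h import *; tq(3)"
python3 -m jog '[[[0.4,-5.7,0.57,0,0,0.143,0],[0.4,-5.7,0.57,0,0,0.143,0],[0.4,-5.7,0.57,0,0,0.143,0],[0.4,-5.7,0.57,0,0,0.143,0],[0.4,-5.7,0.57,0,0,0.143,0]]]' 40 >/dev/null
python3 -c "from h import *; tq(3)"
python3 -m jog '[[[0.4,-5.7,0.57,0,0,0.143,0],[0.4,-5.7,0.57,0,0,0.143,0],[0.4,-5.7,0.57,0,0,0.143,0]]]' 40 >/dev/null
python3 -c "from h import *; tq(3)"
python3 -m jog '[[[0.4,-5.7,0.57,0,0,0.143,0],[0.4,-5.7,0.57,0,0,0.143,0]]]' 40 >/dev/null
python3 -c "from h import *; tq(3)"
python3 -m jog '[[[0,0,0,0,0,0,0],[0,0,0,0,0,0,0.5],[0,0,0,0,0,0,0.5],[0,0,-22,0,0,0,0.5],[0,0,-22,0,0,0,0.5]]]' 40 >/dev/null
python3 -m jog '[[[0,0,0,0,0,0,0.5],[0,0,0,0,0,0,0.5]]]' 40 >/dev/null
python3 -c "from h import *; tq(3); plan(2,-0.455,165,12)"
```

```text
t9.35 pos [ 551.5 -111.5  123.9] yaw 2.603 F [ 0.3  0.1 -4.6] Mz 0.319 tau 0.328 r 39.4 w 8.9 ff 43 q7 0.59
t9.85 pos [ 530.1 -128.9  121.2] yaw 1.885 F [ 1.3  3.1 -6.3] Mz 0.278 tau 0.364 r 39.3 w 8.6 ff 43 q7 0.03
t10.15 pos [ 513.5 -130.6  119.6] yaw 1.456 F [ 4.2  2.9 -9.4] Mz 0.242 tau 0.394 r 39.2 w 8.9 ff 43 q7 -0.30
t10.35 pos [ 502.7 -127.8  118.5] yaw 1.170 F [  6.2   1.5 -10.1] Mz 0.165 tau 0.366 r 39.1 w 8.9 ff 43 q7 -0.52
t11.05 pos [ 501.9 -128.3  162.3] yaw 1.176 F [-0.4 -0.6 -0. ] Mz 0.015 tau 0.011 r 39.9 w 42.5 ff 0 q7 -0.49
[13.1,3.3,-0.2,0,0,-0.126],[12.6,5.0,-0.2,0,0,-0.126],[11.9,6.5,-0.2,0,0,-0.126],[11.0,7.9,-0.2,0,0,-0.126],[9.9,9.3,-0.2,0,0,-0.126],[8.6,10.4,-0.2,0,0,-0.126],[7.3,11.4,-0.2,0,0,-0.126],[5.8,12.2,-0.2,0,0,-0.126],[4.2,12.9,-0.2,0,0,-0.126],[2.5,13.3,-0.2,0,0,-0.126],[0.9,13.5,-0.2,0,0,-0.126],[-0.8,13.5,-0.2,0,0,-0.126],
```

```bash
python3 -m jog '[[[13.1,3.3,0,0,0,-0.126,0.5],[12.6,5,0,0,0,-0.126,0.5],[11.9,6.5,0,0,0,-0.126,0.5],[11,7.9,0,0,0,-0.126,0.5],[9.9,9.3,0,0,0,-0.126,0.5]]]' 40 >/dev/null
python3 -m jog '[[[8.6,10.4,0,0,0,-0.126,0.5],[7.3,11.4,0,0,0,-0.126,0.5],[5.8,12.2,0,0,0,-0.126,0.5],[4.2,12.9,0,0,0,-0.126,0.5],[2.5,13.3,0,0,0,-0.126,0.5]]]' 40 >/dev/null
python3 -m jog '[[[0.9,13.5,0,0,0,-0.126,0.5],[-0.8,13.5,0,0,0,-0.126,0.5],[0,0,0,0,0,0,0.5],[0,0,0,0,0,0,0.5]]]' 40 >/dev/null
python3 - <<'E'
from h import *
tq(2); plan(2,-0.455,125,3)
o,f,g=wrist()
for c,wh,a,n,uv in levers(f,g,0.069): print(np.round(c,1),np.round(wh,1),round(a,3),n,np.round(uv))
E
```

```text
t12.45 pos [598.6   1.6 161.2] yaw 2.685 F [-0.9 -0.4  0.5] Mz -0.019 tau -0.050 r 39.4 w 42.4 ff 0 q7 0.54
[-0.2,0.1,12.1,0,0,-0.001],[-0.2,0.1,12.1,0,0,-0.001],[-0.2,0.1,12.1,0,0,-0.001],
[584.    8.7] [ 9.3 61.3] -0.45 1692 [281. 224.]
[ 510.9 -101.7] [12.1 48.4] -1.993 1700 [ 40. 200.]
[656.7 -38.2] [17.1 50.5] 0.976 1238 [262. 355.]
```

```bash
python3 -m jog '[[[-0.2,0.1,12.1,0,0,0,0.5],[-0.2,0.1,12.1,0,0,0,0.5],[-0.2,0.1,12.1,0,0,0,0.5],[0,0,0,0,0,0,0],[0,0,0,0,0,0,0]]]' 40 >/dev/null
python3 -m jog '[[[0,0,0,0,0,0,0],[0,0,0,0,0,0,0],[0.2,-2.8,0.3,0,0,0.07,0],[0.2,-2.8,0.3,0,0,0.07,0]]]' 40 >/dev/null
python3 -c "from h import *; tq(2)"
python3 -m jog '[[[0.4,-5.7,0.57,0,0,0.143,0],[0.4,-5.7,0.57,0,0,0.143,0],[0.4,-5.7,0.57,0,0,0.143,0],[0.4,-5.7,0.57,0,0,0.143,0],[0.4,-5.7,0.57,0,0,0.143,0]]]' 40 >/dev/null
python3 -c "from h import *; tq(2)"
python3 -m jog '[[[0.4,-5.7,0.57,0,0,0.143,0],[0.4,-5.7,0.57,0,0,0.143,0],[0.4,-5.7,0.57,0,0,0.143,0]]]' 40 >/dev/null
python3 -c "from h import *; tq(2)"
python3 -m jog '[[[0.4,-5.7,0.57,0,0,0.143,0],[0.4,-5.7,0.57,0,0,0.143,0]]]' 40 >/dev/null
python3 -c "from h import *; tq(2)"
python3 -m jog '[[[0,0,0,0,0,0,0],[0,0,0,0,0,0,0.5],[0,0,0,0,0,0,0.5],[0,0,-22,0,0,0,0.5],[0,0,-22,0,0,0,0.5]]]' 40 >/dev/null
python3 -m jog '[[[0,0,0,0,0,0,0.5],[0,0,0,0,0,0,0.5]]]' 40 >/dev/null
python3 -c "from h import *; tq(2); plan(4,-0.48,162,12)"
```

```text
t13.40 pos [596.8  -2.8 125.3] yaw 2.545 F [-0.8 -0.4 -2.9] Mz 0.366 tau 0.336 r 40.0 w 8.9 ff 44 q7 0.39
t13.90 pos [574.2 -19.1 122.6] yaw 1.827 F [ 1.8  2.2 -5.3] Mz 0.310 tau 0.403 r 39.9 w 9.0 ff 43 q7 -0.19
t14.20 pos [557.3 -19.9 120.9] yaw 1.398 F [ 2.4  0.1 -6.7] Mz 0.239 tau 0.333 r 39.6 w 9.0 ff 43 q7 -0.53
t14.40 pos [546.6 -16.4 119.8] yaw 1.112 F [ 3.6  0.6 -6.3] Mz 0.159 tau 0.276 r 39.5 w 9.2 ff 43 q7 -0.76
t15.10 pos [546.4 -16.6 163.7] yaw 1.119 F [-0.5  1.2 -0.1] Mz 0.009 tau -0.029 r 39.7 w 42.7 ff 0 q7 -0.73
[-6.2,13.9,0.1,0,0,-0.129],[-7.9,13.0,0.1,0,0,-0.129],[-9.5,11.9,0.1,0,0,-0.129],[-10.9,10.5,0.1,0,0,-0.129],[-12.2,9.0,0.1,0,0,-0.129],[-13.3,7.4,0.1,0,0,-0.129],[-14.1,5.6,0.1,0,0,-0.129],[-14.7,3.8,0.1,0,0,-0.129],[-15.1,1.9,0.1,0,0,-0.129],[-15.2,-0.1,0.1,0,0,-0.129],[-15.1,-2.0,0.1,0,0,-0.129],[-14.7,-3.9,0.1,0,0,-0.129],
```

```bash
python3 -m jog '[[[-6.2,13.9,0,0,0,-0.129,0.5],[-7.9,13,0,0,0,-0.129,0.5],[-9.5,11.9,0,0,0,-0.129,0.5],[-10.9,10.5,0,0,0,-0.129,0.5],[-12.2,9,0,0,0,-0.129,0.5]]]' 40 >/dev/null
python3 -m jog '[[[-13.3,7.4,0,0,0,-0.129,0.5],[-14.1,5.6,0,0,0,-0.129,0.5],[-14.7,3.8,0,0,0,-0.129,0.5],[-15.1,1.9,0,0,0,-0.129,0.5],[-15.2,-0.1,0,0,0,-0.129,0.5]]]' 40 >/dev/null
python3 -m jog '[[[-15.1,-2,0,0,0,-0.129,0.5],[-14.7,-3.9,0,0,0,-0.129,0.5],[0,0,0,0,0,0,0.5],[0,0,0,0,0,0,0.5]]]' 40 >/dev/null
python3 - <<'E'
from h import *
tq(4); plan(4,-0.48,125,3)
o,f,g=wrist()
for c,wh,a,n,uv in levers(f,g,0.069): print(np.round(c,1),np.round(wh,1),round(a,3),n,np.round(uv))
E
```

```text
t16.50 pos [ 663.3 -155.4  162.4] yaw 2.663 F [-0.8  1.7  0.1] Mz 0.028 tau 0.073 r 39.2 w 42.7 ff 0 q7 0.83
[-0.3,-0.1,12.5,0,0,0.000],[-0.3,-0.1,12.5,0,0,0.000],[-0.3,-0.1,12.5,0,0,0.000],
[660.5 -51.3] [10.4 63.9] 1.106 2198 [452. 168.]
[ 648.6 -149. ] [10.2 62.4] -0.499 1826 [279. 226.]
[ 719.1 -277.7] [16.8 60.7] -1.125 1183 [157. 396.]
```

```bash
python3 -m jog '[[[-0.3,-0.1,12.5,0,0,0,0.5],[-0.3,-0.1,12.5,0,0,0,0.5],[-0.3,-0.1,12.5,0,0,0.01,0.5],[0,0,0,0,0,0,0],[0,0,0,0,0,0,0]]]' 40 >/dev/null
python3 -m jog '[[[0,0,0,0,0,0,0],[0,0,0,0,0,0,0],[0.2,-2.8,0.3,0,0,0.07,0],[0.2,-2.8,0.3,0,0,0.07,0]]]' 40 >/dev/null
python3 -c "from h import *; tq(4)"
python3 -m jog '[[[0.4,-5.7,0.57,0,0,0.143,0],[0.4,-5.7,0.57,0,0,0.143,0],[0.4,-5.7,0.57,0,0,0.143,0],[0.4,-5.7,0.57,0,0,0.143,0],[0.4,-5.7,0.57,0,0,0.143,0]]]' 40 >/dev/null
python3 -c "from h import *; tq(4)"
python3 -m jog '[[[0.4,-5.7,0.57,0,0,0.143,0],[0.4,-5.7,0.57,0,0,0.143,0],[0.4,-5.7,0.57,0,0,0.143,0]]]' 40 >/dev/null
python3 -c "from h import *; tq(4)"
python3 -m jog '[[[0.4,-5.7,0.57,0,0,0.143,0],[0.4,-5.7,0.57,0,0,0.143,0]]]' 40 >/dev/null
python3 -c "from h import *; tq(4)"
python3 -m jog '[[[0,0,0,0,0,0,0],[0,0,0,0,0,0,0.5],[0,0,0,0,0,0,0.5],[0,0,-22,0,0,0,0.5],[0,0,-22,0,0,0,0.5]]]' 40 >/dev/null
python3 -m jog '[[[0,0,0,0,0,0,0.5],[0,0,0,0,0,0,0.5]]]' 40 >/dev/null
python3 -c "from h import *; tq(4); plan(1,-2.009,162,5)"
```

```text
t17.45 pos [ 661.4 -161.1  125.6] yaw 2.513 F [-1.3  0.9 -3.1] Mz 0.327 tau 0.326 r 40.6 w 8.9 ff 44 q7 0.68
t17.95 pos [ 638.1 -176.8  122.7] yaw 1.795 F [-1.2  0.8 -5. ] Mz 0.329 tau 0.291 r 40.5 w 8.7 ff 43 q7 0.09
t18.25 pos [ 621.1 -177.1  121.1] yaw 1.366 F [ 0.6  0.1 -5.3] Mz 0.279 tau 0.302 r 40.3 w 9.0 ff 43 q7 -0.26
t18.45 pos [ 610.3 -173.4  119.9] yaw 1.080 F [ 0.  -0.6 -3.8] Mz 0.298 tau 0.309 r 40.2 w 8.9 ff 43 q7 -0.50
t19.15 pos [ 610.7 -173.2  164. ] yaw 1.087 F [-0.1  0.3  0.1] Mz 0.013 tau 0.004 r 39.8 w 42.9 ff 0 q7 -0.47
[23.9,-2.0,0.4,0,0,-0.009],[23.9,-1.8,0.4,0,0,-0.009],[23.9,-1.6,0.4,0,0,-0.009],[23.9,-1.4,0.4,0,0,-0.009],[23.9,-1.1,0.4,0,0,-0.009],
```

```bash
python3 -m jog '[[[23.9,-2,0,0,0,-0.009,0.5],[23.9,-1.8,0,0,0,-0.009,0.5],[23.9,-1.6,0,0,0,-0.009,0.5],[23.9,-1.4,0,0,0,-0.009,0.5],[23.9,-1.1,0,0,0,-0.009,0.5]]]' 40 >/dev/null
python3 -m jog '[[[0,0,0,0,0,0,0.5],[0,0,0,0,0,0,0.5]]]' 40 >/dev/null
python3 - <<'E'
from h import *
tq(1); plan(1,-2.009,118.5,3)
o,f,g=wrist(); save('f',f['img'])
for c,wh,a,n,uv in levers(f,g,0.063): print(np.round(c,1),np.round(wh,1),round(a,3),n,np.round(uv))
E
```

```text
t19.85 pos [656.8 -62.5 162.7] yaw 1.132 F [-0.6 -0.4  0.7] Mz 0.014 tau 0.000 r 39.9 w 42.8 ff 0 q7 -0.61
[-0.0,0.2,14.7,0,0,-0.000],[-0.0,0.2,14.7,0,0,-0.000],[-0.0,0.2,14.7,0,0,-0.000],
[664.5 -47.6] [ 9.7 61.5] -2.021 1559 [282. 219.]
[555.9  -3.1] [17.7 61.6] -2.004 2563 [ 82. 230.]
[ 772.3 -223. ] [37.2 51.8] -1.256 1773 [540. 368.]
[ 629.  -136.8] [10.1 14.8] -2.198 255 [290. 357.]
[ 691.4 -213.1] [11.6 39.4] -1.429 431 [417. 406.]
```

View pics/f.png

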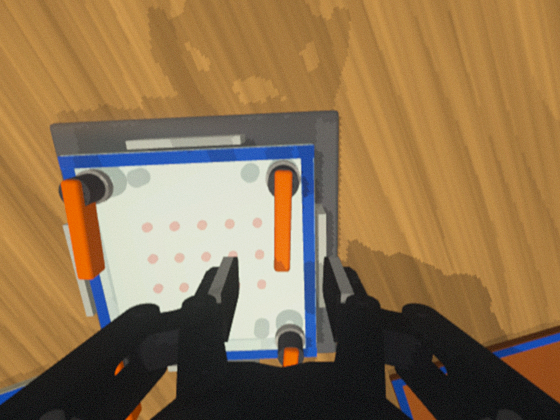

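Lever 1, at (282,219), now runs a quarter turn on from its start and lies between the fingers; screw 2 at (85,190) matches it. Round two starts on screw 1, turning slowly and reading the torque after every row.

```bash
python3 -m jog '[[[0,0.2,14.7,0,0,0,0.5],[0,0.2,14.7,0,0,0,0.5],[0,0.2,14.7,0,0,0,0.5],[0,0,0,0,0,0,0],[0,0,0,0,0,0,0]]]' 40 >/dev/null
python3 -m jog '[[[0,0,0,0,0,0,0],[0,0,0,0,0,0,0],[0.1,-2.4,0.24,0,0,0.06,0]]]' 40 >/dev/null
python3 -c "from h import *; tq(1)"
python3 -m jog '[[[0.1,-2.4,0.24,0,0,0.06,0]]]' 40 >/dev/null
python3 -c "from h import *; tq(1)"
python3 -m jog '[[[0.1,-2.4,0.24,0,0,0.06,0]]]' 40 >/dev/null
python3 -c "from h import *; tq(1)"
python3 -m jog '[[[0.1,-2.4,0.24,0,0,0.06,0]]]' 40 >/dev/null
python3 -c "from h import *; tq(1)"
python3 -m jog '[[[0.1,-2.4,0.24,0,0,0.06,0]]]' 40 >/dev/null
python3 -c "from h import *; tq(1)"
```

```text
t20.70 pos [655.8 -62.1 119.6] yaw 1.071 F [ 0.9  0.4 -5.1] Mz 0.229 tau 0.252 r 40.0 w 8.9 ff 43 q7 -0.67
t20.80 pos [653.6 -60.9 119.3] yaw 1.009 F [ 2.1  0.7 -5.9] Mz 0.219 tau 0.276 r 40.0 w 8.8 ff 43 q7 -0.72
t20.90 pos [651.7 -59.5 119.1] yaw 0.949 F [ 1.3 -0.5 -4.8] Mz 0.253 tau 0.309 r 40.0 w 8.8 ff 43 q7 -0.77
t21.00 pos [649.8 -58.1 118.9] yaw 0.889 F [ 1.7 -2.2 -5.3] Mz 0.226 tau 0.335 r 39.9 w 9.2 ff 43 q7 -0.82
t21.10 pos [648.  -56.5 118.7] yaw 0.829 F [ 1.7 -1.  -4.3] Mz 0.234 tau 0.312 r 39.9 w 8.7 ff 43 q7 -0.87
```

```bash
python3 -m jog '[[[0.1,-2.4,0.24,0,0,0.06,0]]]' 40 >/dev/null
python3 -c "from h import *; tq(1)"
python3 -m jog '[[[0.1,-2.4,0.24,0,0,0.06,0]]]' 40 >/dev/null
python3 -c "from h import *; tq(1)"
python3 -m jog '[[[0.1,-2.4,0.24,0,0,0.06,0]]]' 40 >/dev/null
python3 -c "from h import *; tq(1)"
python3 -m jog '[[[0.1,-2.4,0.24,0,0,0.06,0]]]' 40 >/dev/null
python3 -c "from h import *; tq(1)"
python3 -m jog '[[[0.1,-2.4,0.24,0,0,0.06,0]]]' 40 >/dev/null
python3 -c "from h import *; tq(1)"
```

```text
t21.20 pos [646.2 -54.9 118.4] yaw 0.768 F [ 2.4 -1.5 -5.1] Mz 0.230 tau 0.341 r 39.8 w 9.4 ff 43 q7 -0.92
t21.30 pos [644.7 -53.1 118.2] yaw 0.709 F [ 1.5 -1.7 -4.8] Mz 0.213 tau 0.304 r 39.7 w 8.9 ff 43 q7 -0.97
t21.40 pos [643.1 -51.2 118. ] yaw 0.648 F [ 0.8 -1.6 -5.1] Mz 0.193 tau 0.261 r 39.7 w 8.7 ff 43 q7 -1.02
t21.50 pos [641.7 -49.3 117.7] yaw 0.588 F [ 0.9 -2.2 -4.7] Mz 0.205 tau 0.297 r 39.7 w 8.7 ff 43 q7 -1.07
t21.60 pos [640.5 -47.2 117.5] yaw 0.528 F [ 0.9 -2.4 -4.9] Mz 0.227 tau 0.328 r 39.6 w 9.2 ff 43 q7 -1.12
```

```bash
cat > g.py <<'E'
# python3 g.py screw limit: print torque, fail (stops the && chain) if over the limit
from h import *
o=bot.observe(); i=int(sys.argv[1]); r=o['position'][:2]-np.array(AX[i])/1000; F=o['force']
t=o['moment'][2]+r[0]*F[1]-r[1]*F[0]
print('t%.2f yaw %.3f turn %.3f tau %.3f Mz %.3f Fz %.1f'%(o['clock'],o['tool_rot'][2],np.pi-.392-o['tool_rot'][2],t,o['moment'][2],F[2]))
sys.exit(t>float(sys.argv[2]))
E
J="python3 -m jog"
$J '[[[0.1,-2.4,0.24,0,0,0.06,0]]]' 40 >/dev/null && python3 g.py 1 0.39 &&
$J '[[[0.1,-2.4,0.24,0,0,0.06,0]]]' 40 >/dev/null && python3 g.py 1 0.39 &&
$J '[[[0.1,-2.4,0.24,0,0,0.06,0]]]' 40 >/dev/null && python3 g.py 1 0.39 &&
$J '[[[0.1,-2.4,0.24,0,0,0.06,0]]]' 40 >/dev/null && python3 g.py 1 0.39 &&
$J '[[[0.1,-2.4,0.24,0,0,0.06,0]]]' 40 >/dev/null && python3 g.py 1 0.39 &&
$J '[[[0.1,-2.4,0.24,0,0,0.06,0]]]' 40 >/dev/null && python3 g.py 1 0.39 &&
$J '[[[0.1,-2.4,0.24,0,0,0.06,0]]]' 40 >/dev/null && python3 g.py 1 0.39 &&
$J '[[[0.1,-2.4,0.24,0,0,0.06,0]]]' 40 >/dev/null && python3 g.py 1 0.39
```

```text
t21.70 yaw 0.468 turn 2.281 tau 0.345 Mz 0.219 Fz -4.7False
```

```bash
sed -i 's/sys.exit(t>float(sys.argv\[2\]))/sys.exit(int(t>float(sys.argv[2])))/' g.py
J="python3 -m jog"
$J '[[[0.1,-2.4,0.24,0,0,0.06,0]]]' 40 >/dev/null && python3 g.py 1 0.39 &&
$J '[[[0.1,-2.4,0.24,0,0,0.06,0]]]' 40 >/dev/null && python3 g.py 1 0.39 &&
$J '[[[0.1,-2.4,0.24,0,0,0.06,0]]]' 40 >/dev/null && python3 g.py 1 0.39 &&
$J '[[[0.1,-2.4,0.24,0,0,0.06,0]]]' 40 >/dev/null && python3 g.py 1 0.39 &&
$J '[[[0.1,-2.4,0.24,0,0,0.06,0]]]' 40 >/dev/null && python3 g.py 1 0.39 &&
$J '[[[0.1,-2.4,0.24,0,0,0.06,0]]]' 40 >/dev/null && python3 g.py 1 0.39 &&
$J '[[[0.1,-2.4,0.24,0,0,0.06,0]]]' 40 >/dev/null && python3 g.py 1 0.39 &&
$J '[[[0.1,-2.4,0.24,0,0,0.06,0]]]' 40 >/dev/null && python3 g.py 1 0.39
```

```text
t21.80 yaw 0.408 turn 2.341 tau 0.295 Mz 0.209 Fz -4.3
t21.90 yaw 0.348 turn 2.401 tau 0.399 Mz 0.280 Fz -4.2
```

```bash
J="python3 -m jog"
$J '[[[0,-1.2,0.12,0,0,0.03,0]]]' 40 >/dev/null && python3 g.py 1 0.46 &&
$J '[[[0,-1.2,0.12,0,0,0.03,0]]]' 40 >/dev/null && python3 g.py 1 0.46 &&
$J '[[[0,-1.2,0.12,0,0,0.03,0]]]' 40 >/dev/null && python3 g.py 1 0.46
```

```text
t22.00 yaw 0.319 turn 2.431 tau 0.354 Mz 0.217 Fz -3.1
t22.10 yaw 0.290 turn 2.460 tau 0.349 Mz 0.193 Fz -1.9
t22.20 yaw 0.259 turn 2.490 tau 0.338 Mz 0.157 Fz -2.4
```

```bash
J="python3 -m jog"
$J '[[[0,-1.6,0.16,0,0,0.04,0]]]' 40 >/dev/null && python3 g.py 1 0.44 &&
$J '[[[0,-1.6,0.16,0,0,0.04,0]]]' 40 >/dev/null && python3 g.py 1 0.44 &&
$J '[[[0,-1.6,0.16,0,0,0.04,0]]]' 40 >/dev/null && python3 g.py 1 0.44 &&
$J '[[[0,-1.6,0.16,0,0,0.04,0]]]' 40 >/dev/null && python3 g.py 1 0.44
```

```text
t22.30 yaw 0.219 turn 2.531 tau 0.327 Mz 0.125 Fz -1.1
t22.40 yaw 0.178 turn 2.571 tau 0.271 Mz 0.137 Fz -2.6
t22.50 yaw 0.138 turn 2.611 tau 0.290 Mz 0.127 Fz -1.6
t22.60 yaw 0.098 turn 2.651 tau 0.319 Mz 0.146 Fz -1.9
```

```bash
J="python3 -m jog"
$J '[[[0.1,-2,0.2,0,0,0.05,0]]]' 40 >/dev/null && python3 g.py 1 0.42 &&
$J '[[[0,-2,0.2,0,0,0.05,0]]]' 40 >/dev/null && python3 g.py 1 0.42 &&
$J '[[[0.1,-2,0.2,0,0,0.05,0]]]' 40 >/dev/null && python3 g.py 1 0.42 &&
$J '[[[0,-2,0.2,0,0,0.05,0]]]' 40 >/dev/null && python3 g.py 1 0.42 &&
$J '[[[0.1,-2,0.2,0,0,0.05,0]]]' 40 >/dev/null && python3 g.py 1 0.42 &&
$J '[[[0,-2,0.2,0,0,0.05,0]]]' 40 >/dev/null && python3 g.py 1 0.42
```

```text
t22.70 yaw 0.048 turn 2.701 tau 0.388 Mz 0.167 Fz -2.2
t22.80 yaw -0.002 turn 2.752 tau 0.370 Mz 0.199 Fz -2.7
t22.90 yaw -0.052 turn 2.802 tau 0.342 Mz 0.153 Fz -1.9
t23.00 yaw -0.102 turn 2.852 tau 0.348 Mz 0.146 Fz -1.4
t23.10 yaw -0.152 turn 2.902 tau 0.341 Mz 0.160 Fz -1.7
t23.20 yaw -0.202 turn 2.952 tau 0.326 Mz 0.103 Fz -2.4
```

```bash
J="python3 -m jog"
$J '[[[0.1,-2,0.2,0,0,0.05,0]]]' 40 >/dev/null && python3 g.py 1 0.42 &&
$J '[[[0,-1.6,0.16,0,0,0.04,0]]]' 40 >/dev/null && python3 g.py 1 0.42 &&
$J '[[[0,-1.6,0.16,0,0,0.04,0]]]' 40 >/dev/null && python3 g.py 1 0.42 &&
$J '[[[0,-1.6,0.16,0,0,0.04,0]]]' 40 >/dev/null && python3 g.py 1 0.42 &&
$J '[[[0,-1.6,0.16,0,0,0.04,0]]]' 40 >/dev/null && python3 g.py 1 0.42; python3 -c "from h import *;tq(1)"
```

```text
t23.30 yaw -0.252 turn 3.002 tau 0.299 Mz 0.140 Fz -2.1
t23.40 yaw -0.292 turn 3.042 tau 0.346 Mz 0.149 Fz -2.1
t23.50 yaw -0.332 turn 3.081 tau 0.293 Mz 0.148 Fz -2.8
t23.60 yaw -0.372 turn 3.121 tau 0.312 Mz 0.149 Fz -2.2
t23.70 yaw -0.412 turn 3.161 tau 0.312 Mz 0.143 Fz -1.8
t23.70 pos [638.2 -11.1 113.5] yaw -0.412 F [ 1.5 -5.3 -1.8] Mz 0.143 tau 0.312 r 39.3 w 9.2 ff 44 q7 -1.88
```

```bash
J="python3 -m jog"
$J '[[[0,-1.2,0.12,0,0,0.03,0]]]' 40 >/dev/null && python3 g.py 1 0.42 &&
$J '[[[0,-1.2,0.12,0,0,0.03,0]]]' 40 >/dev/null && python3 g.py 1 0.42 &&
$J '[[[0,-1.2,0.12,0,0,0.03,0]]]' 40 >/dev/null && python3 g.py 1 0.42 &&
$J '[[[0,-1.2,0.12,0,0,0.03,0]]]' 40 >/dev/null && python3 g.py 1 0.42; python3 -c "from h import *;tq(1)"
```

```text
t23.80 yaw -0.442 turn 3.191 tau 0.345 Mz 0.155 Fz -1.8
t23.90 yaw -0.471 turn 3.221 tau 0.346 Mz 0.161 Fz -1.7
t24.00 yaw -0.501 turn 3.251 tau 0.347 Mz 0.151 Fz -0.5
t24.10 yaw -0.531 turn 3.281 tau 0.392 Mz 0.217 Fz 0.6
t24.10 pos [640.3  -6.9 113.2] yaw -0.531 F [ 1.1 -5.8  0.6] Mz 0.217 tau 0.392 r 39.3 w 8.9 ff 44 q7 -1.98
```

```bash
J="python3 -m jog"
$J '[[[0,-1.2,0.1,0,0,0.03,0]]]' 40 >/dev/null && python3 g.py 1 0.45 &&
$J '[[[0,-1.2,0.1,0,0,0.03,0]]]' 40 >/dev/null && python3 g.py 1 0.45 &&
$J '[[[0,-1.2,0.1,0,0,0.03,0]]]' 40 >/dev/null && python3 g.py 1 0.45; python3 -c "from h import *;tq(1)"
```

```text
t24.20 yaw -0.561 turn 3.311 tau 0.350 Mz 0.201 Fz 0.6
t24.30 yaw -0.591 turn 3.341 tau 0.359 Mz 0.188 Fz -0.6
t24.40 yaw -0.621 turn 3.371 tau 0.364 Mz 0.187 Fz 1.6
t24.40 pos [642.3  -3.9 112.9] yaw -0.621 F [-0.2 -5.4  1.6] Mz 0.187 tau 0.364 r 39.3 w 8.8 ff 44 q7 -2.05
```

```bash
J="python3 -m jog"
$J '[[[0,-1.2,0.1,0,0,0.03,0]]]' 40 >/dev/null && python3 g.py 1 0.45 &&
$J '[[[0,-1.2,0.1,0,0,0.03,0]]]' 40 >/dev/null && python3 g.py 1 0.45 &&
$J '[[[0,-1.2,0.1,0,0,0.03,0]]]' 40 >/dev/null && python3 g.py 1 0.45 &&
$J '[[[0,-1.2,0.1,0,0,0.03,0]]]' 40 >/dev/null && python3 g.py 1 0.45; python3 -c "from h import *;tq(1)"
```

```text
t24.50 yaw -0.651 turn 3.401 tau 0.503 Mz 0.281 Fz 5.2
t24.50 pos [642.9  -3.  112.9] yaw -0.651 F [-0.8 -6.5  5.2] Mz 0.281 tau 0.503 r 39.3 w 9.0 ff 48 q7 -2.08
```

```bash
J="python3 -m jog"
$J '[[[0,0,0,0,0,0,0.3],[0,0,0,0,0,0,0.3],[0,0,-6,0,0,0,0.3],[0,0,0,0,0,0,0],[0,0,0,0,0,0,0]]]' 40 >/dev/null
python3 -c "from h import *;tq(1)"
$J '[[[0,0,0,0,0,0,0]]]' 40 >/dev/null; python3 -c "from h import *;tq(1)"
$J '[[[0,-0.8,0.08,0,0,0.02,0]]]' 40 >/dev/null && python3 g.py 1 0.45 &&
$J '[[[0,-0.8,0.08,0,0,0.02,0]]]' 40 >/dev/null && python3 g.py 1 0.45; python3 -c "from h import *;tq(1)"
```

```text
t25.00 pos [642.7  -2.2 119.1] yaw -0.649 F [-3.5  0.6 10.3] Mz -0.030 tau 0.035 r 39.9 w 9.0 ff 42 q7 -2.08
t25.10 pos [642.8  -2.1 119.1] yaw -0.649 F [-2.6  0.5 10.1] Mz -0.028 tau 0.018 r 39.9 w 8.5 ff 42 q7 -2.08
t25.20 yaw -0.669 turn 3.419 tau 0.363 Mz 0.193 Fz 12.8
t25.30 yaw -0.690 turn 3.439 tau 0.428 Mz 0.239 Fz 12.5
t25.30 pos [643.6  -1.1 119. ] yaw -0.690 F [-5.6 -1.5 12.5] Mz 0.239 tau 0.428 r 39.9 w 9.1 ff 42 q7 -2.11
```

```bash
J="python3 -m jog"
$J '[[[0,-0.8,0.0,0,0,0.02,0]]]' 40 >/dev/null && python3 g.py 1 0.46 &&
$J '[[[0,-0.8,0.0,0,0,0.02,0]]]' 40 >/dev/null && python3 g.py 1 0.46 &&
$J '[[[0,-0.8,0.0,0,0,0.02,0]]]' 40 >/dev/null && python3 g.py 1 0.46; python3 -c "from h import *;tq(1)"
```

```text
t25.40 yaw -0.710 turn 3.459 tau 0.434 Mz 0.213 Fz 11.8
t25.50 yaw -0.730 turn 3.480 tau 0.430 Mz 0.247 Fz 12.6
t25.60 yaw -0.750 turn 3.500 tau 0.448 Mz 0.224 Fz 12.1
t25.60 pos [6.451e+02 6.000e-01 1.189e+02] yaw -0.750 F [-5.4 -2.6 12.1] Mz 0.224 tau 0.448 r 39.9 w 9.0 ff 42 q7 -2.16
```

```bash
J="python3 -m jog"
$J '[[[0,0,0,0,0,0,0.5],[0,0,0,0,0,0,0.5],[0,0,-22,0,0,0,0.5],[0,0,-22,0,0,0,0.5],[0,0,0,0,0,0,0.5]]]' 40 >/dev/null
$J '[[[0,0,0,0,0,0,0.5]]]' 40 >/dev/null
python3 -c "from h import *; tq(1); plan(3,-1.966,162,14)"
```

```text
t26.20 pos [645.3   1.  162.4] yaw -0.749 F [-0.2  0.5 -0.7] Mz 0.019 tau 0.010 r 40.0 w 42.9 ff 0 q7 -2.17
[-1.2,13.7,0.0,0,0,-0.137],[-3.1,13.4,0.0,0,0,-0.137],[-4.9,12.9,0.0,0,0,-0.137],[-6.6,12.1,0.0,0,0,-0.137],[-8.2,11.1,0.0,0,0,-0.137],[-9.6,9.9,0.0,0,0,-0.137],[-10.9,8.4,0.0,0,0,-0.137],[-12.0,6.9,0.0,0,0,-0.137],[-12.8,5.2,0.0,0,0,-0.137],[-13.4,3.4,0.0,0,0,-0.137],[-13.7,1.5,0.0,0,0,-0.137],[-13.8,-0.4,0.0,0,0,-0.137],[-13.6,-2.3,0.0,0,0,-0.137],[-13.2,-4.1,0.0,0,0,-0.137],
```

```bash
J="python3 -m jog"
$J '[[[-1.2,13.7,0,0,0,-0.137,0.5],[-3.1,13.4,0,0,0,-0.137,0.5],[-4.9,12.9,0,0,0,-0.137,0.5],[-6.6,12.1,0,0,0,-0.137,0.5],[-8.2,11.1,0,0,0,-0.137,0.5]]]' 40 >/dev/null
$J '[[[-9.6,9.9,0,0,0,-0.137,0.5],[-10.9,8.4,0,0,0,-0.137,0.5],[-12,6.9,0,0,0,-0.137,0.5],[-12.8,5.2,0,0,0,-0.137,0.5],[-13.4,3.4,0,0,0,-0.137,0.5]]]' 40 >/dev/null
$J '[[[-13.7,1.5,0,0,0,-0.137,0.5],[-13.8,-0.4,0,0,0,-0.137,0.5],[-13.6,-2.3,0,0,0,-0.137,0.5],[-13.2,-4.1,0,0,0,-0.137,0.5],[0,0,0,0,0,0,0.5]]]' 40 >/dev/null
$J '[[[0,0,0,0,0,0,0.5]]]' 40 >/dev/null
python3 - <<'E'
from h import *
tq(3); plan(3,-1.966,122,3)
o,f,g=wrist(); save('g',f['img'])
for c,wh,a,n,uv in levers(f,g,0.063): print(np.round(c,1),np.round(wh,1),round(a,3),n,np.round(uv))
f=bot.grab_frame('side'); x=f['img'][140:240,200:330]; save('gs',cv2.resize(x,(780,600),interpolation=cv2.INTER_CUBIC))
E
```

```text
t27.80 pos [ 501.6 -128.2  161.9] yaw 1.165 F [0.2 0.4 0.1] Mz 0.034 tau 0.036 r 39.9 w 43.0 ff 0 q7 -0.47
[-0.0,0.2,13.3,0,0,-0.004],[-0.0,0.2,13.3,0,0,-0.004],[-0.0,0.2,13.3,0,0,-0.004],
[544.  -19.5] [ 9.2 25. ] -2.04 1072 [274.  28.]
[ 614.  -156.5] [18.8 62.2] -2.111 2877 [480. 220.]
[ 508.2 -113.4] [10.2 62. ] -1.982 1725 [282. 222.]
```

View pics/gs.png

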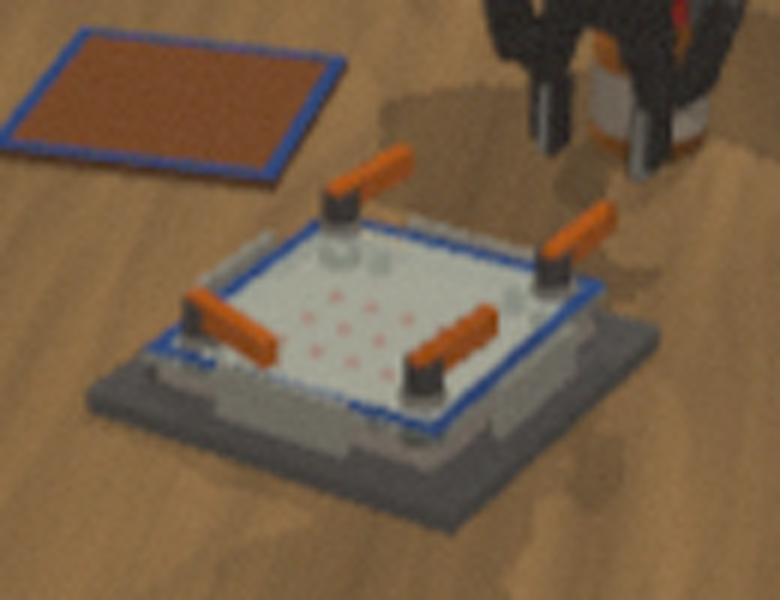

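The side crop shows lever 1 at (230,325) past a half turn with its plate corner low. The others are at (370,175), (580,235) and (455,340), each a quarter turn on, and the plate lies between the rails. Next is screw 3, diagonally opposite.

```bash
J="python3 -m jog"
$J '[[[0,0.2,13.3,0,0,0,0.5],[0,0.2,13.3,0,0,0,0.5],[0,0.2,13.3,0,0,0,0.5],[0,0,0,0,0,0,0],[0,0,0,0,0,0,0]]]' 40 >/dev/null
$J '[[[0,0,0,0,0,0,0],[0,0,0,0,0,0,0],[0.1,-2.4,0.24,0,0,0.06,0]]]' 40 >/dev/null && python3 g.py 3 0.45 &&
$J '[[[0.3,-5.2,0.52,0,0,0.13,0],[0.3,-5.2,0.52,0,0,0.13,0],[0.3,-5.2,0.52,0,0,0.13,0]]]' 40 >/dev/null && python3 g.py 3 0.45 &&
$J '[[[0.3,-5.2,0.52,0,0,0.13,0],[0.3,-5.2,0.52,0,0,0.13,0],[0.3,-5.2,0.52,0,0,0.13,0]]]' 40 >/dev/null && python3 g.py 3 0.45 &&
$J '[[[0.3,-5.2,0.52,0,0,0.13,0],[0.3,-5.2,0.52,0,0,0.13,0]]]' 40 >/dev/null && python3 g.py 3 0.45 &&
$J '[[[0.3,-5.2,0.52,0,0,0.13,0],[0.2,-4,0.4,0,0,0.1,0]]]' 40 >/dev/null && python3 g.py 3 0.43 &&
$J '[[[0.1,-2.4,0.24,0,0,0.06,0]]]' 40 >/dev/null && python3 g.py 3 0.43 &&
$J '[[[0.1,-2.4,0.24,0,0,0.06,0]]]' 40 >/dev/null && python3 g.py 3 0.43 ; python3 -c "from h import *;tq(3)"
```

```text
t28.70 yaw 1.109 turn 1.641 tau 0.298 Mz 0.248 Fz -6.7
t29.00 yaw 0.714 turn 2.036 tau 0.368 Mz 0.309 Fz -8.2
t29.30 yaw 0.324 turn 2.426 tau 0.300 Mz 0.205 Fz -9.0
t29.50 yaw 0.063 turn 2.686 tau 0.333 Mz 0.237 Fz -8.6
t29.70 yaw -0.166 turn 2.916 tau 0.298 Mz 0.189 Fz -8.0
t29.80 yaw -0.225 turn 2.975 tau 0.378 Mz 0.261 Fz -8.2
t29.90 yaw -0.284 turn 3.033 tau 0.396 Mz 0.295 Fz -6.8
t29.90 pos [479.7 -80.9 116.9] yaw -0.284 F [ 3.6 -3.7 -6.8] Mz 0.295 tau 0.396 r 39.3 w 8.5 ff 42 q7 -1.58
```

```bash
J="python3 -m jog"
$J '[[[0,-1.6,0.16,0,0,0.04,0]]]' 40 >/dev/null && python3 g.py 3 0.45 &&
$J '[[[0,-1.6,0.16,0,0,0.04,0]]]' 40 >/dev/null && python3 g.py 3 0.45 &&
$J '[[[0,-1.6,0.16,0,0,0.04,0]]]' 40 >/dev/null && python3 g.py 3 0.44 &&
$J '[[[0,-1.2,0.12,0,0,0.03,0]]]' 40 >/dev/null && python3 g.py 3 0.44 &&
$J '[[[0,-1.2,0.12,0,0,0.03,0]]]' 40 >/dev/null && python3 g.py 3 0.44 &&
$J '[[[0,-1.2,0.12,0,0,0.03,0]]]' 40 >/dev/null && python3 g.py 3 0.44 ; python3 -c "from h import *;tq(3)"
```

```text
t30.00 yaw -0.323 turn 3.073 tau 0.378 Mz 0.260 Fz -6.8
t30.10 yaw -0.363 turn 3.112 tau 0.352 Mz 0.259 Fz -7.6
t30.20 yaw -0.403 turn 3.152 tau 0.381 Mz 0.320 Fz -7.7
t30.30 yaw -0.433 turn 3.182 tau 0.367 Mz 0.287 Fz -8.2
t30.40 yaw -0.462 turn 3.212 tau 0.436 Mz 0.348 Fz -7.9
t30.50 yaw -0.492 turn 3.242 tau 0.343 Mz 0.288 Fz -7.0
t30.50 pos [482.7 -73.2 116.1] yaw -0.492 F [ 3.9 -3.6 -7. ] Mz 0.288 tau 0.343 r 39.3 w 8.7 ff 42 q7 -1.73
```

```bash
J="python3 -m jog"
$J '[[[0,-1.2,0.12,0,0,0.03,0]]]' 40 >/dev/null && python3 g.py 3 0.46 &&
$J '[[[0,-1.2,0.12,0,0,0.03,0]]]' 40 >/dev/null && python3 g.py 3 0.46 &&
$J '[[[0,-1.2,0.12,0,0,0.03,0]]]' 40 >/dev/null && python3 g.py 3 0.46 &&
$J '[[[0,-1.2,0.12,0,0,0.03,0]]]' 40 >/dev/null && python3 g.py 3 0.46 ; python3 -c "from h import *;tq(3)"
```

```text
t30.60 yaw -0.523 turn 3.272 tau 0.302 Mz 0.261 Fz -7.5
t30.70 yaw -0.552 turn 3.302 tau 0.343 Mz 0.271 Fz -6.9
t30.80 yaw -0.582 turn 3.332 tau 0.373 Mz 0.277 Fz -5.9
t30.90 yaw -0.613 turn 3.362 tau 0.408 Mz 0.326 Fz -4.0
t30.90 pos [485.2 -69.2 115.7] yaw -0.613 F [ 3.4 -4.9 -4. ] Mz 0.326 tau 0.408 r 39.3 w 8.7 ff 43 q7 -1.82
```

```bash
J="python3 -m jog"
$J '[[[0,-0.8,0.08,0,0,0.02,0]]]' 40 >/dev/null && python3 g.py 3 0.46 &&
$J '[[[0,-0.8,0.08,0,0,0.02,0]]]' 40 >/dev/null && python3 g.py 3 0.46 &&
$J '[[[0,-0.8,0.08,0,0,0.02,0]]]' 40 >/dev/null && python3 g.py 3 0.46 &&
$J '[[[0,-0.8,0.08,0,0,0.02,0]]]' 40 >/dev/null && python3 g.py 3 0.46 ; python3 -c "from h import *;tq(3)"
```

```text
t31.00 yaw -0.632 turn 3.382 tau 0.370 Mz 0.285 Fz -3.8
t31.10 yaw -0.652 turn 3.402 tau 0.460 Mz 0.383 Fz -3.5
t31.10 pos [486.  -67.9 115.6] yaw -0.652 F [ 2.6 -4.4 -3.5] Mz 0.383 tau 0.460 r 39.4 w 8.9 ff 43 q7 -1.84
```

```bash
J="python3 -m jog"
$J '[[[0,-0.8,0.08,0,0,0.02,0]]]' 40 >/dev/null && python3 g.py 3 0.48 &&
$J '[[[0,-0.8,0.08,0,0,0.02,0]]]' 40 >/dev/null && python3 g.py 3 0.48 ; python3 -c "from h import *;tq(3)"
```

```text
t31.20 yaw -0.672 turn 3.422 tau 0.465 Mz 0.351 Fz -2.9
t31.30 yaw -0.692 turn 3.442 tau 0.446 Mz 0.339 Fz -2.4
t31.30 pos [487.  -66.7 115.4] yaw -0.692 F [ 2.1 -5.3 -2.4] Mz 0.339 tau 0.446 r 39.4 w 8.4 ff 43 q7 -1.87
```

```bash
J="python3 -m jog"
$J '[[[0,0,0,0,0,0,0.5],[0,0,0,0,0,0,0.5],[0,0,-22,0,0,0,0.5],[0,0,-24,0,0,0,0.5],[0,0,0,0,0,0,0.5]]]' 40 >/dev/null
$J '[[[0,0,0,0,0,0,0.5]]]' 40 >/dev/null
python3 -c "from h import *; tq(3); plan(2,-2.022,162,13)"
```

```text
t31.90 pos [486.6 -65.9 161.3] yaw -0.691 F [-0.9  0.5 -0.6] Mz -0.007 tau -0.000 r 40.2 w 42.8 ff 0 q7 -1.91
[1.1,-5.8,-0.1,0,0,-0.139],[1.9,-5.6,-0.1,0,0,-0.139],[2.7,-5.3,-0.1,0,0,-0.139],[3.4,-4.9,-0.1,0,0,-0.139],[4.0,-4.4,-0.1,0,0,-0.139],[4.6,-3.8,-0.1,0,0,-0.139],[5.1,-3.1,-0.1,0,0,-0.139],[5.4,-2.4,-0.1,0,0,-0.139],[5.7,-1.6,-0.1,0,0,-0.139],[5.9,-0.8,-0.1,0,0,-0.139],[5.9,0.1,-0.1,0,0,-0.139],[5.9,0.9,-0.1,0,0,-0.139],[5.7,1.7,-0.1,0,0,-0.139],
```

```bash
J="python3 -m jog"
$J '[[[1.1,-5.8,0,0,0,-0.139,0.5],[1.9,-5.6,0,0,0,-0.139,0.5],[2.7,-5.3,0,0,0,-0.139,0.5],[3.4,-4.9,0,0,0,-0.139,0.5],[4,-4.4,0,0,0,-0.139,0.5]]]' 40 >/dev/null
$J '[[[4.6,-3.8,0,0,0,-0.139,0.5],[5.1,-3.1,0,0,0,-0.139,0.5],[5.4,-2.4,0,0,0,-0.139,0.5],[5.7,-1.6,0,0,0,-0.139,0.5],[5.9,-0.8,0,0,0,-0.139,0.5]]]' 40 >/dev/null
$J '[[[5.9,0.1,0,0,0,-0.139,0.5],[5.9,0.9,0,0,0,-0.139,0.5],[5.7,1.7,0,0,0,-0.139,0.5],[0,0,0,0,0,0,0.5],[0,0,0,0,0,0,0.5]]]' 40 >/dev/null
python3 - <<'E'
from h import *
tq(2); plan(2,-2.022,122,3)
o,f,g=wrist()
for c,wh,a,n,uv in levers(f,g,0.063): print(np.round(c,1),np.round(wh,1),round(a,3),n,np.round(uv))
E
```

```text
t33.40 pos [545.4 -17.2 160.3] yaw 1.111 F [-0.6 -0.9 -0.1] Mz -0.038 tau -0.044 r 40.6 w 42.8 ff 0 q7 -0.66
[0.2,0.1,12.8,0,0,-0.003],[0.2,0.1,12.8,0,0,-0.003],[0.2,0.1,12.8,0,0,-0.003],
[652.8  -8.2] [ 9.6 63.9] -0.732 2007 [453. 156.]
[553.4  -1.2] [ 9.5 61.2] -2.036 1620 [281. 218.]
[507.2 -72.1] [19.7 53.8] -0.768 1697 [262. 344.]
[ 666.8 -192.8] [ 9.9 23.7] -1.596 309 [553. 387.]
```

```bash
J="python3 -m jog"
$J '[[[0.2,0.1,12.8,0,0,0,0.5],[0.2,0.1,12.8,0,0,0,0.5],[0.2,0.1,12.8,0,0,0,0.5],[0,0,0,0,0,0,0],[0,0,0,0,0,0,0]]]' 40 >/dev/null
$J '[[[0,0,0,0,0,0,0],[0,0,0,0,0,0,0],[0.1,-2.4,0.24,0,0,0.06,0]]]' 40 >/dev/null && python3 g.py 2 0.45 &&
$J '[[[0.3,-5.2,0.52,0,0,0.13,0],[0.3,-5.2,0.52,0,0,0.13,0],[0.3,-5.2,0.52,0,0,0.13,0]]]' 40 >/dev/null && python3 g.py 2 0.45 &&
$J '[[[0.3,-5.2,0.52,0,0,0.13,0],[0.3,-5.2,0.52,0,0,0.13,0],[0.3,-5.2,0.52,0,0,0.13,0]]]' 40 >/dev/null && python3 g.py 2 0.45 &&
$J '[[[0.3,-5.2,0.52,0,0,0.13,0],[0.3,-5.2,0.52,0,0,0.13,0]]]' 40 >/dev/null && python3 g.py 2 0.45 &&
$J '[[[0.3,-5.2,0.52,0,0,0.13,0],[0.1,-2.4,0.24,0,0,0.06,0]]]' 40 >/dev/null && python3 g.py 2 0.45 &&
$J '[[[0.1,-2.4,0.24,0,0,0.06,0]]]' 40 >/dev/null && python3 g.py 2 0.45 &&
$J '[[[0.1,-2.4,0.24,0,0,0.06,0]]]' 40 >/dev/null && python3 g.py 2 0.43 &&
$J '[[[0.1,-2.4,0.24,0,0,0.06,0]]]' 40 >/dev/null && python3 g.py 2 0.43 ; python3 -c "from h import *;tq(2)"
```

```text
t34.25 yaw 1.056 turn 1.694 tau 0.291 Mz 0.271 Fz -5.7
t34.55 yaw 0.660 turn 2.089 tau 0.306 Mz 0.217 Fz -7.6
t34.85 yaw 0.270 turn 2.479 tau 0.323 Mz 0.166 Fz -9.2
t35.05 yaw 0.010 turn 2.739 tau 0.316 Mz 0.136 Fz -7.6
t35.25 yaw -0.179 turn 2.929 tau 0.339 Mz 0.127 Fz -7.7
t35.35 yaw -0.237 turn 2.987 tau 0.282 Mz 0.128 Fz -8.5
t35.45 yaw -0.297 turn 3.046 tau 0.294 Mz 0.171 Fz -7.6
t35.55 yaw -0.357 turn 3.107 tau 0.287 Mz 0.179 Fz -7.3
t35.55 pos [526.8  32.7 117. ] yaw -0.357 F [ 3.1 -4.1 -7.3] Mz 0.179 tau 0.287 r 38.9 w 9.0 ff 42 q7 -1.79
```

```bash
J="python3 -m jog"
$J '[[[0.1,-2,0.2,0,0,0.05,0]]]' 40 >/dev/null && python3 g.py 2 0.44 &&
$J '[[[0,-2,0.2,0,0,0.05,0]]]' 40 >/dev/null && python3 g.py 2 0.44 &&
$J '[[[0,-1.6,0.16,0,0,0.04,0]]]' 40 >/dev/null && python3 g.py 2 0.44 &&
$J '[[[0,-1.6,0.16,0,0,0.04,0]]]' 40 >/dev/null && python3 g.py 2 0.44 &&
$J '[[[0,-1.2,0.12,0,0,0.03,0]]]' 40 >/dev/null && python3 g.py 2 0.44 &&
$J '[[[0,-1.2,0.12,0,0,0.03,0]]]' 40 >/dev/null && python3 g.py 2 0.44 ; python3 -c "from h import *;tq(2)"
```

```text
t35.65 yaw -0.407 turn 3.156 tau 0.333 Mz 0.187 Fz -7.6
t35.75 yaw -0.456 turn 3.206 tau 0.317 Mz 0.168 Fz -6.5
t35.85 yaw -0.497 turn 3.246 tau 0.372 Mz 0.262 Fz -6.5
t35.95 yaw -0.536 turn 3.286 tau 0.343 Mz 0.190 Fz -5.5
t36.05 yaw -0.566 turn 3.316 tau 0.364 Mz 0.223 Fz -5.0
t36.15 yaw -0.596 turn 3.345 tau 0.405 Mz 0.266 Fz -3.3
t36.15 pos [531.1  41.1 116.1] yaw -0.596 F [ 1.8 -5.5 -3.3] Mz 0.266 tau 0.405 r 39.0 w 8.9 ff 43 q7 -1.97
```

```bash
J="python3 -m jog"
$J '[[[0,-0.8,0.08,0,0,0.02,0]]]' 40 >/dev/null && python3 g.py 2 0.47 &&
$J '[[[0,-0.8,0.08,0,0,0.02,0]]]' 40 >/dev/null && python3 g.py 2 0.47 &&
$J '[[[0,-0.8,0.08,0,0,0.02,0]]]' 40 >/dev/null && python3 g.py 2 0.46 &&
$J '[[[0,-0.8,0.08,0,0,0.02,0]]]' 40 >/dev/null && python3 g.py 2 0.46 ; python3 -c "from h import *;tq(2)"
```

```text
t36.25 yaw -0.616 turn 3.365 tau 0.342 Mz 0.216 Fz -3.2
t36.35 yaw -0.635 turn 3.385 tau 0.385 Mz 0.232 Fz -2.2
t36.45 yaw -0.655 turn 3.405 tau 0.375 Mz 0.233 Fz -1.8
t36.55 yaw -0.675 turn 3.425 tau 0.395 Mz 0.238 Fz -1.5
t36.55 pos [532.9  43.6 115.9] yaw -0.675 F [ 1.6 -6.5 -1.5] Mz 0.238 tau 0.395 r 39.0 w 8.8 ff 43 q7 -2.03
```

```bash
J="python3 -m jog"
$J '[[[0,-0.8,0.08,0,0,0.02,0]]]' 40 >/dev/null && python3 g.py 2 0.47 &&
$J '[[[0,-0.8,0.08,0,0,0.02,0]]]' 40 >/dev/null && python3 g.py 2 0.47 &&
$J '[[[0,-0.8,0.08,0,0,0.02,0]]]' 40 >/dev/null && python3 g.py 2 0.47 ; python3 -c "from h import *;tq(2)"
```

```text
t36.65 yaw -0.695 turn 3.445 tau 0.393 Mz 0.227 Fz -1.2
t36.75 yaw -0.715 turn 3.465 tau 0.443 Mz 0.269 Fz -0.9
t36.85 yaw -0.735 turn 3.485 tau 0.408 Mz 0.197 Fz 0.5
t36.85 pos [534.4  45.5 115.7] yaw -0.735 F [-0.4 -6.9  0.5] Mz 0.197 tau 0.408 r 39.0 w 9.2 ff 43 q7 -2.08
```

```bash
J="python3 -m jog"
$J '[[[0,-0.8,0.08,0,0,0.02,0]]]' 40 >/dev/null && python3 g.py 2 0.47 &&
$J '[[[0,-0.8,0.08,0,0,0.02,0]]]' 40 >/dev/null && python3 g.py 2 0.47 &&
$J '[[[0,-0.8,0.08,0,0,0.02,0]]]' 40 >/dev/null && python3 g.py 2 0.47 ; python3 -c "from h import *;tq(2)"
```

```text
t36.95 yaw -0.755 turn 3.505 tau 0.438 Mz 0.251 Fz 0.8
t37.05 yaw -0.775 turn 3.525 tau 0.429 Mz 0.252 Fz 2.0
t37.15 yaw -0.795 turn 3.545 tau 0.489 Mz 0.293 Fz 4.0
t37.15 pos [536.   47.2 115.5] yaw -0.795 F [-1.2 -6.   4. ] Mz 0.293 tau 0.489 r 39.1 w 8.9 ff 44 q7 -2.12
```

```bash
J="python3 -m jog"
$J '[[[0,0,0,0,0,0,0.5],[0,0,0,0,0,0,0.5],[0,0,-22,0,0,0,0.5],[0,0,-24,0,0,0,0.5],[0,0,0,0,0,0,0.5]]]' 40 >/dev/null
$J '[[[0,0,0,0,0,0,0.5]]]' 40 >/dev/null
python3 -c "from h import *; tq(2); plan(4,-2.054,162,14)"
```

```text
t37.75 pos [535.8  48.3 161.2] yaw -0.793 F [-0.6  0.4 -0.3] Mz 0.011 tau 0.018 r 40.1 w 42.6 ff 0 q7 -2.16
[15.0,7.3,-0.1,0,0,-0.134],[13.9,9.3,-0.1,0,0,-0.134],[12.5,11.0,-0.1,0,0,-0.134],[10.9,12.6,-0.1,0,0,-0.134],[9.1,14.0,-0.1,0,0,-0.134],[7.2,15.0,-0.1,0,0,-0.134],[5.1,15.9,-0.1,0,0,-0.134],[2.9,16.4,-0.1,0,0,-0.134],[0.7,16.7,-0.1,0,0,-0.134],[-1.5,16.6,-0.1,0,0,-0.134],[-3.8,16.2,-0.1,0,0,-0.134],[-5.9,15.6,-0.1,0,0,-0.134],[-7.9,14.7,-0.1,0,0,-0.134],[-9.8,13.5,-0.1,0,0,-0.134],
```

```bash
J="python3 -m jog"
$J '[[[15,7.3,0,0,0,-0.134,0.5],[13.9,9.3,0,0,0,-0.134,0.5],[12.5,11,0,0,0,-0.134,0.5],[10.9,12.6,0,0,0,-0.134,0.5],[9.1,14,0,0,0,-0.134,0.5]]]' 40 >/dev/null
$J '[[[7.2,15,0,0,0,-0.134,0.5],[5.1,15.9,0,0,0,-0.134,0.5],[2.9,16.4,0,0,0,-0.134,0.5],[0.7,16.7,0,0,0,-0.134,0.5],[-1.5,16.6,0,0,0,-0.134,0.5]]]' 40 >/dev/null
$J '[[[-3.8,16.2,0,0,0,-0.134,0.5],[-5.9,15.6,0,0,0,-0.134,0.5],[-7.9,14.7,0,0,0,-0.134,0.5],[-9.8,13.5,0,0,0,-0.134,0.5],[0,0,0,0,0,0,0.5]]]' 40 >/dev/null
$J '[[[0,0,0,0,0,0,0.5]]]' 40 >/dev/null
python3 - <<'E'
from h import *
tq(4); plan(4,-2.054,122,3)
o,f,g=wrist()
for c,wh,a,n,uv in levers(f,g,0.063): print(np.round(c,1),np.round(wh,1),round(a,3),n,np.round(uv))
E
```

```text
t39.35 pos [ 608.6 -173.4  160. ] yaw 1.078 F [ 0.1 -0.7  0.8] Mz 0.041 tau 0.058 r 41.0 w 42.5 ff 0 q7 -0.38
[0.3,0.3,12.7,0,0,-0.003],[0.3,0.3,12.7,0,0,-0.003],[0.3,0.3,12.7,0,0,-0.003],
[ 617.2 -158.6] [ 9.6 61.9] -2.067 1750 [282. 220.]
[509.5 -80.4] [13.6 52. ] -0.705 2015 [ 44. 193.]
[ 715.2 -275.2] [ 80.6 106.3] -1.477 14643 [505. 292.]
```

```bash
J="python3 -m jog"
$J '[[[0.3,0.3,12.7,0,0,0,0.5],[0.3,0.3,12.7,0,0,0,0.5],[0.3,0.3,12.7,0,0,0,0.5],[0,0,0,0,0,0,0],[0,0,0,0,0,0,0]]]' 40 >/dev/null
$J '[[[0,0,0,0,0,0,0],[0,0,0,0,0,0,0],[0.1,-2.4,0.24,0,0,0.06,0]]]' 40 >/dev/null && python3 g.py 4 0.45 &&
$J '[[[0.3,-5.2,0.52,0,0,0.13,0],[0.3,-5.2,0.52,0,0,0.13,0],[0.3,-5.2,0.52,0,0,0.13,0]]]' 40 >/dev/null && python3 g.py 4 0.45 &&
$J '[[[0.3,-5.2,0.52,0,0,0.13,0],[0.3,-5.2,0.52,0,0,0.13,0],[0.3,-5.2,0.52,0,0,0.13,0]]]' 40 >/dev/null && python3 g.py 4 0.45 &&
$J '[[[0.3,-5.2,0.52,0,0,0.13,0],[0.3,-5.2,0.52,0,0,0.13,0]]]' 40 >/dev/null && python3 g.py 4 0.45 &&
$J '[[[0.3,-5.2,0.52,0,0,0.13,0],[0.1,-2.4,0.24,0,0,0.06,0]]]' 40 >/dev/null && python3 g.py 4 0.45 &&
$J '[[[0.1,-2.4,0.24,0,0,0.06,0]]]' 40 >/dev/null && python3 g.py 4 0.45 &&
$J '[[[0.1,-2.4,0.24,0,0,0.06,0]]]' 40 >/dev/null && python3 g.py 4 0.43 &&
$J '[[[0.1,-2.4,0.24,0,0,0.06,0]]]' 40 >/dev/null && python3 g.py 4 0.43 ; python3 -c "from h import *;tq(4)"
```

```text
t40.20 yaw 1.022 turn 1.728 tau 0.301 Mz 0.308 Fz -3.3
t40.50 yaw 0.627 turn 2.123 tau 0.277 Mz 0.310 Fz -6.6
t40.80 yaw 0.237 turn 2.513 tau 0.287 Mz 0.257 Fz -6.6
t41.00 yaw -0.023 turn 2.773 tau 0.309 Mz 0.268 Fz -7.5
t41.20 yaw -0.213 turn 2.962 tau 0.344 Mz 0.217 Fz -5.1
t41.30 yaw -0.271 turn 3.020 tau 0.393 Mz 0.267 Fz -6.4
t41.40 yaw -0.331 turn 3.080 tau 0.346 Mz 0.223 Fz -5.4
t41.50 yaw -0.391 turn 3.140 tau 0.306 Mz 0.233 Fz -5.0
t41.50 pos [ 592.  -123.1  117.2] yaw -0.391 F [-0.1 -1.9 -5. ] Mz 0.233 tau 0.306 r 39.1 w 8.7 ff 43 q7 -1.55
```

```bash
J="python3 -m jog"
$J '[[[0.1,-2,0.2,0,0,0.05,0]]]' 40 >/dev/null && python3 g.py 4 0.44 &&
$J '[[[0,-1.6,0.16,0,0,0.04,0]]]' 40 >/dev/null && python3 g.py 4 0.44 &&
$J '[[[0,-1.6,0.16,0,0,0.04,0]]]' 40 >/dev/null && python3 g.py 4 0.44 &&
$J '[[[0,-1.2,0.12,0,0,0.03,0]]]' 40 >/dev/null && python3 g.py 4 0.44 &&
$J '[[[0,-1.2,0.12,0,0,0.03,0]]]' 40 >/dev/null && python3 g.py 4 0.44 &&
$J '[[[0,-1.2,0.12,0,0,0.03,0]]]' 40 >/dev/null && python3 g.py 4 0.44 &&
$J '[[[0,-1.2,0.12,0,0,0.03,0]]]' 40 >/dev/null && python3 g.py 4 0.44 ; python3 -c "from h import *;tq(4)"
```

```text
t41.60 yaw -0.440 turn 3.190 tau 0.326 Mz 0.230 Fz -3.7
t41.70 yaw -0.480 turn 3.230 tau 0.267 Mz 0.194 Fz -2.7
t41.80 yaw -0.520 turn 3.269 tau 0.356 Mz 0.253 Fz -3.4
t41.90 yaw -0.550 turn 3.299 tau 0.354 Mz 0.241 Fz -0.9
t42.00 yaw -0.580 turn 3.329 tau 0.370 Mz 0.242 Fz 0.7
t42.10 yaw -0.610 turn 3.360 tau 0.358 Mz 0.204 Fz 2.3
t42.20 yaw -0.641 turn 3.390 tau 0.431 Mz 0.245 Fz 3.8
t42.20 pos [ 596.8 -114.3  116.2] yaw -0.641 F [-2.1 -4.4  3.8] Mz 0.245 tau 0.431 r 39.2 w 9.0 ff 44 q7 -1.75
```

```bash
J="python3 -m jog"
$J '[[[0,-0.8,0,0,0,0.02,0]]]' 40 >/dev/null && python3 g.py 4 0.47 &&
$J '[[[0,-0.8,0,0,0,0.02,0]]]' 40 >/dev/null && python3 g.py 4 0.47 &&
$J '[[[0,-0.8,0,0,0,0.02,0]]]' 40 >/dev/null && python3 g.py 4 0.47 ; python3 -c "from h import *;tq(4)"
```

```text
t42.30 yaw -0.660 turn 3.410 tau 0.391 Mz 0.189 Fz 4.7
t42.40 yaw -0.680 turn 3.429 tau 0.405 Mz 0.160 Fz 5.2
t42.50 yaw -0.700 turn 3.449 tau 0.370 Mz 0.199 Fz 4.4
t42.50 pos [ 598.3 -112.4  116.1] yaw -0.700 F [-1.8 -4.2  4.4] Mz 0.199 tau 0.370 r 39.2 w 9.1 ff 44 q7 -1.80
```

```bash
J="python3 -m jog"
$J '[[[0,-0.8,0,0,0,0.02,0]]]' 40 >/dev/null && python3 g.py 4 0.48 &&
$J '[[[0,-0.8,0.08,0,0,0.02,0]]]' 40 >/dev/null && python3 g.py 4 0.48 &&
$J '[[[0,-0.8,0.08,0,0,0.02,0]]]' 40 >/dev/null && python3 g.py 4 0.47 &&
$J '[[[0,-0.8,0.08,0,0,0.02,0]]]' 40 >/dev/null && python3 g.py 4 0.47 ; python3 -c "from h import *;tq(4)"
```

```text
t42.60 yaw -0.720 turn 3.469 tau 0.457 Mz 0.238 Fz 4.0
t42.70 yaw -0.740 turn 3.489 tau 0.465 Mz 0.231 Fz 4.1
t42.80 yaw -0.760 turn 3.509 tau 0.436 Mz 0.253 Fz 5.1
t42.90 yaw -0.780 turn 3.529 tau 0.517 Mz 0.279 Fz 5.6
t42.90 pos [ 600.4 -110.1  115.9] yaw -0.780 F [-3.6 -4.9  5.6] Mz 0.279 tau 0.517 r 39.2 w 8.9 ff 44 q7 -1.86
```

```bash
J="python3 -m jog"
$J '[[[0,0,0,0,0,0,0.5],[0,0,0,0,0,0,0.5],[0,0,-22,0,0,0,0.5],[0,0,-22,0,0,0,0.5],[0,0,0,0,0,0,0.5]]]' 40 >/dev/null
$J '[[[0,0,0,0,0,0,0.5]]]' 40 >/dev/null
python3 -c "from h import *; tq(4); plan(1,-3.892,160,5)"
```

```text
t43.50 pos [ 600.5 -109.3  159.8] yaw -0.778 F [-0.3  0.4 -0.1] Mz -0.038 tau -0.041 r 39.6 w 42.5 ff 0 q7 -1.89
[-9.1,-21.9,-0.0,0,0,-0.005],[-9.0,-22.0,-0.0,0,0,-0.005],[-8.9,-22.0,-0.0,0,0,-0.005],[-8.7,-22.1,-0.0,0,0,-0.005],[-8.6,-22.1,-0.0,0,0,-0.005],
```

```bash
J="python3 -m jog"
$J '[[[-9.1,-21.9,0,0,0,-0.005,0.5],[-9,-22,0,0,0,-0.005,0.5],[-8.9,-22,0,0,0,-0.005,0.5],[-8.7,-22.1,0,0,0,-0.005,0.5],[-8.6,-22.1,0,0,0,-0.005,0.5]]]' 40 >/dev/null
$J '[[[0,0,0,0,0,0,0.5],[0,0,0,0,0,0,0.5]]]' 40 >/dev/null
python3 - <<'E'
from h import *
tq(1); plan(1,-3.892,120,3)
o,f,g=wrist(); save('i',f['img'])
for c,wh,a,n,uv in levers(f,g,0.056): print(np.round(c,1),np.round(wh,1),round(a,3),n,np.round(uv))
E
```

```text
t44.20 pos [6.446e+02 5.000e-01 1.587e+02] yaw -0.752 F [-1.1 -1.1 -0.4] Mz -0.044 tau 0.019 r 40.2 w 42.3 ff 0 q7 -2.05
[0.1,-0.1,12.9,0,0,-0.001],[0.1,-0.1,12.9,0,0,-0.001],[0.1,-0.1,12.9,0,0,-0.001],
[ 614. -120.] [17.2 61.3] 2.326 3023 [478. 146.]
[657.5 -11.7] [ 9.7 61.5] 2.404 1566 [280. 216.]
[501.4 -74.4] [20.5 64.1] 2.454 2194 [512. 320.]
```

View pics/i.png

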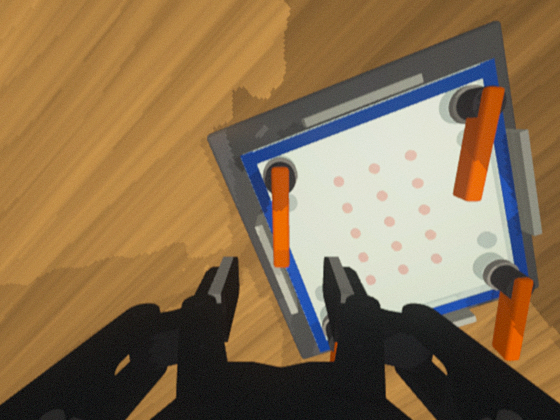

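Lever 1 at (280,216) lies between the fingers, and the plate sits evenly within the rails. Tightening the others will have eased screw 1, so I'm re-checking its torque.

```bash
J="python3 -m jog"
$J '[[[0.1,-0.1,12.9,0,0,0,0.5],[0.1,-0.1,12.9,0,0,0,0.5],[0.1,-0.1,12.9,0,0,0,0.5],[0,0,0,0,0,0,0],[0,0,0,0,0,0,0]]]' 40 >/dev/null
$J '[[[0,0,0,0,0,0,0],[0,0,0,0,0,0,0]]]' 40 >/dev/null; python3 g.py 1 0.46 &&
$J '[[[0,-0.4,0.04,0,0,0.01,0]]]' 40 >/dev/null && python3 g.py 1 0.46 &&
$J '[[[0,-0.4,0.04,0,0,0.01,0]]]' 40 >/dev/null && python3 g.py 1 0.46 &&
$J '[[[0,-0.4,0.04,0,0,0.01,0]]]' 40 >/dev/null && python3 g.py 1 0.46 &&
$J '[[[0,-0.4,0.04,0,0,0.01,0]]]' 40 >/dev/null && python3 g.py 1 0.46; python3 -c "from h import *;tq(1)"
```

```text
t44.95 yaw -0.753 turn 3.503 tau 0.182 Mz 0.163 Fz -6.0
t45.05 yaw -0.764 turn 3.513 tau 0.445 Mz 0.338 Fz -4.1
t45.15 yaw -0.774 turn 3.524 tau 0.427 Mz 0.321 Fz -3.2
t45.25 yaw -0.784 turn 3.534 tau 0.443 Mz 0.330 Fz -2.2
t45.35 yaw -0.794 turn 3.544 tau 0.446 Mz 0.344 Fz -0.4
t45.35 pos [646.6   1.1 121. ] yaw -0.794 F [ 1.  -4.6 -0.4] Mz 0.344 tau 0.446 r 39.2 w 8.7 ff 42 q7 -2.06
```

```bash
J="python3 -m jog"
$J '[[[0,-0.4,0.04,0,0,0.01,0]]]' 40 >/dev/null && python3 g.py 1 0.47 &&
$J '[[[0,-0.4,0.04,0,0,0.01,0]]]' 40 >/dev/null && python3 g.py 1 0.47
$J '[[[0,0,0,0,0,0,0.5],[0,0,0,0,0,0,0.5],[0,0,-20,0,0,0,0.5],[0,0,-20,0,0,0,0.5],[0,0,0,0,0,0,0.5]]]' 40 >/dev/null
$J '[[[0,0,0,0,0,0,0.5]]]' 40 >/dev/null
python3 -c "from h import *; tq(1); plan(3,-3.834,160,5)"
```

```text
t45.45 yaw -0.804 turn 3.554 tau 0.439 Mz 0.314 Fz -1.5
t45.55 yaw -0.814 turn 3.564 tau 0.404 Mz 0.275 Fz 0.7
t46.15 pos [647.2   2.4 161. ] yaw -0.813 F [-0.3  0.4  0.4] Mz 0.046 tau 0.046 r 39.7 w 42.8 ff 0 q7 -2.10
[-12.1,32.7,0.2,0,0,-0.024],[-12.9,32.4,0.2,0,0,-0.024],[-13.7,32.1,0.2,0,0,-0.024],[-14.4,31.8,0.2,0,0,-0.024],[-15.2,31.4,0.2,0,0,-0.024],
```

```bash
J="python3 -m jog"
$J '[[[-12.1,32.7,0,0,0,-0.024,0.5],[-12.9,32.4,0,0,0,-0.024,0.5],[-13.7,32.1,0,0,0,-0.024,0.5],[-14.4,31.8,0,0,0,-0.024,0.5],[-15.2,31.4,0,0,0,-0.024,0.5]]]' 40 >/dev/null
$J '[[[0,0,0,0,0,0,0.5],[0,0,0,0,0,0,0.5],[0,0,0,0,0,0,0.5]]]' 40 >/dev/null
python3 - <<'E'
from h import *
tq(3); plan(3,-3.834,118,3)
o,f,g=wrist()
for c,wh,a,n,uv in levers(f,g,0.056): print(np.round(c,1),np.round(wh,1),round(a,3),n,np.round(uv))
E
```

```text
t46.95 pos [487.3 -66.  160.5] yaw -0.693 F [ 0.7 -0.1  0.5] Mz 0.011 tau -0.004 r 39.6 w 42.9 ff 0 q7 -1.84
[-0.1,0.1,14.2,0,0,-0.000],[-0.1,0.1,14.2,0,0,-0.000],[-0.1,0.1,14.2,0,0,-0.000],
[ 599.2 -111.6] [11.1 31.2] 2.373 1523 [208.  33.]
[644.2 -11.7] [13.9 46.6] 2.241 1842 [10. 95.]
[499.4 -77.5] [ 9.9 62.3] 2.466 1626 [282. 218.]
[544.7  33. ] [17.3 63.6] 2.377 2156 [100. 272.]
```

```bash
J="python3 -m jog"
$J '[[[-0.1,0.1,14.2,0,0,0,0.5],[-0.1,0.1,14.2,0,0,0,0.5],[-0.1,0.1,14.2,0,0,0,0.5],[0,0,0,0,0,0,0],[0,0,0,0,0,0,0]]]' 40 >/dev/null
$J '[[[0,0,0,0,0,0,0],[0,0,0,0,0,0,0]]]' 40 >/dev/null; python3 g.py 3 0.46 &&
$J '[[[0,-0.4,0.04,0,0,0.01,0]]]' 40 >/dev/null && python3 g.py 3 0.48 &&
$J '[[[0,-0.4,0.04,0,0,0.01,0]]]' 40 >/dev/null && python3 g.py 3 0.48 &&
$J '[[[0,-0.4,0.04,0,0,0.01,0]]]' 40 >/dev/null && python3 g.py 3 0.48 &&
$J '[[[0,-0.4,0.04,0,0,0.01,0]]]' 40 >/dev/null && python3 g.py 3 0.48; python3 -c "from h import *;tq(3)"
```

```text
t47.70 yaw -0.693 turn 3.443 tau 0.288 Mz 0.251 Fz -2.6
t47.80 yaw -0.703 turn 3.453 tau 0.426 Mz 0.379 Fz 0.2
t47.90 yaw -0.714 turn 3.464 tau 0.452 Mz 0.395 Fz 1.8
t48.00 yaw -0.724 turn 3.474 tau 0.394 Mz 0.358 Fz 4.4
t48.10 yaw -0.734 turn 3.484 tau 0.370 Mz 0.335 Fz 6.1
t48.10 pos [487.4 -65.3 118.2] yaw -0.734 F [-1.1 -0.3  6.1] Mz 0.335 tau 0.370 r 40.0 w 8.8 ff 43 q7 -1.82
```

```bash
J="python3 -m jog"
$J '[[[0,-0.6,0.04,0,0,0.015,0]]]' 40 >/dev/null && python3 g.py 3 0.48 &&
$J '[[[0,-0.6,0.04,0,0,0.015,0]]]' 40 >/dev/null && python3 g.py 3 0.48 &&
$J '[[[0,-0.6,0.04,0,0,0.015,0]]]' 40 >/dev/null && python3 g.py 3 0.48 &&
$J '[[[0,-0.6,0.04,0,0,0.015,0]]]' 40 >/dev/null && python3 g.py 3 0.48; python3 -c "from h import *;tq(3)"
```

```text
t48.20 yaw -0.749 turn 3.499 tau 0.477 Mz 0.408 Fz 6.9
t48.30 yaw -0.764 turn 3.514 tau 0.424 Mz 0.352 Fz 6.3
t48.40 yaw -0.779 turn 3.529 tau 0.430 Mz 0.386 Fz 7.2
t48.50 yaw -0.794 turn 3.544 tau 0.435 Mz 0.392 Fz 7.1
t48.50 pos [489.  -63.5 118.1] yaw -0.794 F [-1.6  0.1  7.1] Mz 0.392 tau 0.435 r 40.0 w 9.0 ff 43 q7 -1.87
```

```bash
J="python3 -m jog"
$J '[[[0,0,0,0,0,0,0.5],[0,0,0,0,0,0,0.5],[0,0,-20,0,0,0,0.5],[0,0,-20,0,0,0,0.5],[0,0,0,0,0,0,0.5]]]' 40 >/dev/null
$J '[[[0,0,0,0,0,0,0.5]]]' 40 >/dev/null
python3 -c "from h import *; tq(3); plan(2,-3.937,160,4)"
```

```text
t49.10 pos [488.9 -63.4 157.9] yaw -0.793 F [-0.6 -0.6 -0.4] Mz -0.011 tau 0.022 r 40.2 w 42.6 ff 0 q7 -1.91
[-11.7,-27.8,-0.5,0,0,0.001],[-11.7,-27.8,-0.5,0,0,0.001],[-11.7,-27.8,-0.5,0,0,0.001],[-11.7,-27.8,-0.5,0,0,0.001],
```

```bash
J="python3 -m jog"
$J '[[[-11.7,-27.8,0,0,0,0,0.5],[-11.7,-27.8,0,0,0,0,0.5],[-11.7,-27.8,0,0,0,0,0.5],[-11.7,-27.8,0,0,0,0,0.5],[0,0,0,0,0,0,0.5]]]' 40 >/dev/null
$J '[[[0,0,0,0,0,0,0.5],[0,0,0,0,0,0,0.5]]]' 40 >/dev/null
python3 -c "from h import *; tq(2)"
$J '[[[0,0,14,0,0,0,0.5],[0,0,14,0,0,0,0.5],[0,0,12,0,0,0,0.5],[0,0,0,0,0,0,0],[0,0,0,0,0,0,0]]]' 40 >/dev/null
$J '[[[0,0,0,0,0,0,0],[0,0,0,0,0,0,0]]]' 40 >/dev/null; python3 g.py 2 0.46 &&
$J '[[[0,-0.4,0.04,0,0,0.01,0]]]' 40 >/dev/null && python3 g.py 2 0.48 &&
$J '[[[0,-0.4,0.04,0,0,0.01,0]]]' 40 >/dev/null && python3 g.py 2 0.48 &&
$J '[[[0,-0.4,0.04,0,0,0.01,0]]]' 40 >/dev/null && python3 g.py 2 0.48 &&
$J '[[[0,-0.4,0.04,0,0,0.01,0]]]' 40 >/dev/null && python3 g.py 2 0.48; python3 -c "from h import *;tq(2)"
```

```text
t49.80 pos [534.8  46.8 157.4] yaw -0.794 F [0.5 0.4 0.8] Mz 0.038 tau 0.012 r 39.7 w 42.4 ff 0 q7 -2.12
t50.50 yaw -0.793 turn 3.543 tau 0.142 Mz 0.084 Fz -4.4
t50.60 yaw -0.804 turn 3.553 tau 0.485 Mz 0.345 Fz -3.9
t50.60 pos [535.5  47.7 118. ] yaw -0.804 F [-0.3 -4.7 -3.9] Mz 0.345 tau 0.485 r 39.8 w 8.8 ff 42 q7 -2.09
```

```bash
J="python3 -m jog"
$J '[[[0,-0.3,0.03,0,0,0.008,0]]]' 40 >/dev/null && python3 g.py 2 0.48 &&
$J '[[[0,-0.3,0.03,0,0,0.008,0]]]' 40 >/dev/null && python3 g.py 2 0.46
$J '[[[0,0,0,0,0,0,0.5],[0,0,0,0,0,0,0.5],[0,0,-20,0,0,0,0.5],[0,0,-20,0,0,0,0.5],[0,0,0,0,0,0,0.5]]]' 40 >/dev/null
$J '[[[0,0,0,0,0,0,0.5]]]' 40 >/dev/null
python3 -c "from h import *; tq(2); plan(4,-3.922,159,5)"
```

```text
t50.70 yaw -0.812 turn 3.562 tau 0.443 Mz 0.298 Fz -2.2
t50.80 yaw -0.820 turn 3.570 tau 0.458 Mz 0.299 Fz -1.5
t51.40 pos [536.2  48.9 157.9] yaw -0.819 F [0.5 0.1 0.2] Mz -0.018 tau -0.036 r 40.2 w 42.9 ff 0 q7 -2.14
[31.8,12.3,-0.2,0,0,-0.008],[31.7,12.6,-0.2,0,0,-0.008],[31.6,12.8,-0.2,0,0,-0.008],[31.5,13.0,-0.2,0,0,-0.008],[31.4,13.3,-0.2,0,0,-0.008],
```

Screw 2 reads about 0.46. Screw 4 is the last check.

```bash
J="python3 -m jog"
$J '[[[31.8,12.3,0,0,0,-0.008,0.5],[31.7,12.6,0,0,0,-0.008,0.5],[31.6,12.8,0,0,0,-0.008,0.5],[31.5,13,0,0,0,-0.008,0.5],[31.4,13.3,0,0,0,-0.008,0.5]]]' 40 >/dev/null
$J '[[[0,0,0,0,0,0,0.5],[0,0,0,0,0,0,0.5],[0,0,0,0,0,0,0.5]]]' 40 >/dev/null
python3 -c "from h import *; tq(4)"
$J '[[[0,0,14,0,0,0,0.5],[0,0,14,0,0,0,0.5],[0,0,12,0,0,0,0.5],[0,0,0,0,0,0,0],[0,0,0,0,0,0,0]]]' 40 >/dev/null
$J '[[[0,0,0,0,0,0,0],[0,0,0,0,0,0,0]]]' 40 >/dev/null; python3 g.py 4 0.46 &&
$J '[[[0,-0.3,0.03,0,0,0.008,0]]]' 40 >/dev/null && python3 g.py 4 0.47 &&
$J '[[[0,-0.3,0.03,0,0,0.008,0]]]' 40 >/dev/null && python3 g.py 4 0.47 &&
$J '[[[0,-0.3,0.03,0,0,0.008,0]]]' 40 >/dev/null && python3 g.py 4 0.47; python3 -c "from h import *;tq(4)"
```

```text
t52.20 pos [ 599.3 -108.6  157.1] yaw -0.778 F [-0.2 -0.   0.1] Mz 0.025 tau 0.031 r 41.0 w 42.9 ff 0 q7 -1.88
t52.90 yaw -0.779 turn 3.529 tau 0.129 Mz 0.141 Fz -5.7
t53.00 yaw -0.787 turn 3.537 tau 0.353 Mz 0.274 Fz -3.4
t53.10 yaw -0.796 turn 3.545 tau 0.442 Mz 0.378 Fz -1.7
t53.20 yaw -0.804 turn 3.554 tau 0.394 Mz 0.344 Fz -0.2
t53.20 pos [ 600.3 -109.2  117.8] yaw -0.804 F [-1.2 -0.6 -0.2] Mz 0.344 tau 0.394 r 39.9 w 8.5 ff 43 q7 -1.87
```

```bash
J="python3 -m jog"
$J '[[[0,-0.4,0.04,0,0,0.01,0]]]' 40 >/dev/null && python3 g.py 4 0.48 &&
$J '[[[0,-0.4,0.04,0,0,0.01,0]]]' 40 >/dev/null && python3 g.py 4 0.48 &&
$J '[[[0,-0.4,0.04,0,0,0.01,0]]]' 40 >/dev/null && python3 g.py 4 0.48; python3 -c "from h import *;tq(4)"
```

```text
t53.30 yaw -0.814 turn 3.564 tau 0.447 Mz 0.362 Fz 1.8
t53.40 yaw -0.824 turn 3.574 tau 0.476 Mz 0.371 Fz 1.9
t53.50 yaw -0.834 turn 3.584 tau 0.403 Mz 0.288 Fz 2.6
t53.50 pos [ 601.2 -108.3  117.6] yaw -0.834 F [-3.  -1.   2.6] Mz 0.288 tau 0.403 r 39.9 w 8.5 ff 43 q7 -1.90
```

```bash
J="python3 -m jog"
$J '[[[0,0,0,0,0,0,0.5],[0,0,0,0,0,0,0.5],[0,0,-20,0,0,0,0.5],[0,0,-20,0,0,0,0.5],[0,0,0,0,0,0,0.5]]]' 40 >/dev/null
$J '[[[0,0,0,0,0,0,0.5]]]' 40 >/dev/null
python3 -c "from h import *; tq(4); plan(1,-3.956,159,5)"
```

```text
t54.10 pos [ 601.4 -108.   157.7] yaw -0.833 F [ 0.4 -0.   0.2] Mz 0.006 tau -0.006 r 40.0 w 42.5 ff 0 q7 -1.92
[-10.2,-21.6,-0.3,0,0,-0.004],[-10.2,-21.6,-0.3,0,0,-0.004],[-10.1,-21.7,-0.3,0,0,-0.004],[-10.0,-21.7,-0.3,0,0,-0.004],[-9.9,-21.7,-0.3,0,0,-0.004],
```

```bash
J="python3 -m jog"
$J '[[[-10.2,-21.6,0,0,0,-0.004,0.5],[-10.2,-21.6,0,0,0,-0.004,0.5],[-10.1,-21.7,0,0,0,-0.004,0.5],[-10,-21.7,0,0,0,-0.004,0.5],[-9.9,-21.7,0,0,0,-0.004,0.5]]]' 40 >/dev/null
$J '[[[0,0,0,0,0,0,0.5],[0,0,0,0,0,0,0.5]]]' 40 >/dev/null
python3 -c "from h import *; tq(1)"
$J '[[[0,0,14,0,0,0,0.5],[0,0,14,0,0,0,0.5],[0,0,9.5,0,0,0,0.5],[0,0,0,0,0,0,0],[0,0,0,0,0,0,0]]]' 40 >/dev/null
$J '[[[0,0,0,0,0,0,0],[0,0,0,0,0,0,0]]]' 40 >/dev/null; python3 g.py 1 0.46 &&
$J '[[[0,-0.3,0.03,0,0,0.008,0]]]' 40 >/dev/null && python3 g.py 1 0.48 &&
$J '[[[0,-0.3,0.03,0,0,0.008,0]]]' 40 >/dev/null && python3 g.py 1 0.48 &&
$J '[[[0,-0.3,0.03,0,0,0.008,0]]]' 40 >/dev/null && python3 g.py 1 0.48 &&
$J '[[[0,-0.3,0.03,0,0,0.008,0]]]' 40 >/dev/null && python3 g.py 1 0.48; python3 -c "from h import *;tq(1)"
```

```text
t54.80 pos [646.2   2.5 156.7] yaw -0.812 F [-0.4  0.2 -0.3] Mz 0.006 tau 0.013 r 40.5 w 42.6 ff 0 q7 -2.09
t55.50 yaw -0.813 turn 3.563 tau 0.355 Mz 0.245 Fz -3.7
t55.60 yaw -0.822 turn 3.571 tau 0.398 Mz 0.194 Fz -1.7
t55.70 yaw -0.830 turn 3.580 tau 0.423 Mz 0.225 Fz -1.7
t55.80 yaw -0.838 turn 3.588 tau 0.485 Mz 0.264 Fz -0.2
t55.80 pos [647.1   2.6 120.1] yaw -0.838 F [-3.4 -4.5 -0.2] Mz 0.264 tau 0.485 r 39.9 w 8.5 ff 42 q7 -2.09
```

```bash
J="python3 -m jog"
$J '[[[0,-0.2,0.02,0,0,0.006,0]]]' 40 >/dev/null; python3 g.py 1 0.48
$J '[[[0,0,0,0,0,0,0.5],[0,0,0,0,0,0,0.5],[0,0,-20,0,0,0,0.5],[0,0,-20,0,0,0,0.5],[0,0,0,0,0,0,0.5]]]' 40 >/dev/null
$J '[[[0,0,0,0,0,0,0.5]]]' 40 >/dev/null
python3 -c "from h import *; tq(1); plan(3,-3.936,159,5)"
```

```text
t55.90 yaw -0.844 turn 3.594 tau 0.442 Mz 0.258 Fz 0.2
t56.50 pos [647.7   3.4 160.2] yaw -0.843 F [ 0.2  0.8 -0.9] Mz -0.030 tau -0.056 r 40.2 w 43.1 ff 0 q7 -2.12
[-11.1,32.5,0.2,0,0,-0.010],[-11.4,32.4,0.2,0,0,-0.010],[-11.7,32.2,0.2,0,0,-0.010],[-12.1,32.1,0.2,0,0,-0.010],[-12.4,32.0,0.2,0,0,-0.010],
```

```bash
J="python3 -m jog"
$J '[[[-11.1,32.5,0,0,0,-0.01,0.5],[-11.4,32.4,0,0,0,-0.01,0.5],[-11.7,32.2,0,0,0,-0.01,0.5],[-12.1,32.1,0,0,0,-0.01,0.5],[-12.4,32,0,0,0,-0.01,0.5]]]' 40 >/dev/null
$J '[[[0,0,0,0,0,0,0.5],[0,0,0,0,0,0,0.5],[0,0,0,0,0,0,0.5]]]' 40 >/dev/null
python3 -c "from h import *; tq(3)"
$J '[[[0,0,14,0,0,0,0.5],[0,0,14,0,0,0,0.5],[0,0,13.5,0,0,0,0.5],[0,0,0,0,0,0,0],[0,0,0,0,0,0,0]]]' 40 >/dev/null
$J '[[[0,0,0,0,0,0,0],[0,0,0,0,0,0,0]]]' 40 >/dev/null; python3 g.py 3 0.46 &&
$J '[[[0,-0.3,0.03,0,0,0.008,0]]]' 40 >/dev/null && python3 g.py 3 0.48 &&
$J '[[[0,-0.3,0.03,0,0,0.008,0]]]' 40 >/dev/null && python3 g.py 3 0.48 &&
$J '[[[0,-0.3,0.03,0,0,0.008,0]]]' 40 >/dev/null && python3 g.py 3 0.48 &&
$J '[[[0,-0.3,0.03,0,0,0.008,0]]]' 40 >/dev/null && python3 g.py 3 0.48; python3 -c "from h import *;tq(3)"
```

```text
t57.30 pos [489.9 -63.1 159.7] yaw -0.793 F [0.3 0.6 0.2] Mz 0.040 tau 0.013 r 39.6 w 42.7 ff 0 q7 -1.91
t58.00 yaw -0.793 turn 3.543 tau 0.394 Mz 0.303 Fz -3.7
t58.10 yaw -0.801 turn 3.551 tau 0.423 Mz 0.324 Fz -1.5
t58.20 yaw -0.810 turn 3.560 tau 0.439 Mz 0.307 Fz -0.5
t58.30 yaw -0.818 turn 3.568 tau 0.432 Mz 0.327 Fz 2.5
t58.40 yaw -0.826 turn 3.576 tau 0.508 Mz 0.370 Fz 3.6
t58.40 pos [490.2 -62.7 118.5] yaw -0.826 F [-2.1 -2.9  3.6] Mz 0.370 tau 0.508 r 39.7 w 8.3 ff 43 q7 -1.89
```

```bash
J="python3 -m jog"
$J '[[[0,0,0,0,0,0,0.5],[0,0,0,0,0,0,0.5],[0,0,-20,0,0,0,0.5],[0,0,-40,0,0,0,0.5],[0,0,-40,0,0,0,0.5]]]' 40 >/dev/null
$J '[[[0,0,-40,0,0,0,0.5],[0,0,-20,0,0,0,0.5],[0,0,0,0,0,0,0.5],[0,0,0,0,0,0,0.5]]]' 40
python3 - <<'E'
from h import *
f=bot.grab_frame('side'); save('z',cv2.resize(f['img'][130:330,180:440],(780,600),interpolation=cv2.INTER_CUBIC))
E
```

```text
clock: 59.3
position: [0.4901, -0.0623, 0.2782]
tool_rot: [-3.141, 0.0, -0.825]
force: [-0.9, -0.8, -0.4]
grip_width: 0.0429
finger_force: 0.0
```

View pics/z.png

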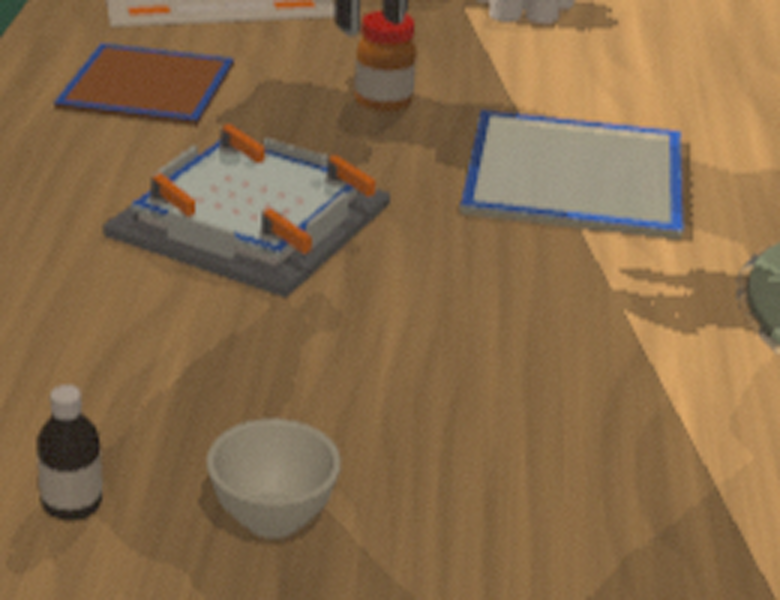

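The plate lies flat between the rails at (245,190), with all four levers parallel. The jar at (385,60), bottle at (70,455) and mortar at (273,475) stand where they were, and the gripper is clear of everything.

```bash
python3 -c "from workcell import bot; print(bot.job_done())"
```

```text
the job is handed in; nothing more can be done
None
```

I handed the job in at about 59 s: all four screws were tightened crosswise in two rounds plus a crosswise touch-up, to roughly 0.44–0.46 N m each (single readings scatter by about 0.04), and the plate looks flat in the last picture with the jar, bottle and mortar unmoved; no verdict was returned.

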